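# Move the sign-off ring along the bent tally rail and lock it in

### The job

Today's samples have been signed off, so lock the tally ring in at the far end of the bent-wire tally rail. Slide the keeper bolt fully back, draw the gate bar it was blocking fully back, and slide the ring along the wire round both bends until it rests against the far end stop; then push the gate fully shut behind it and slide the keeper fully home again. Do not push the jar, the label roll or the stack of tags about.

Things in the scene. Friction and masses are not known exactly. Their poses are not given: they have to be found in the camera images.
- tally_rail: Fixed rail fixture: white base 190 x 330 mm, top 12 mm up, with a Z-bent steel wire, an end stop at each end, and an aluminium pedestal with two sliding bars. Origin on the table; z up; long side = y; turned up to 0.3 rad. Coordinates below: this frame, mm. Base x -85..105, y -165..165. Pedestal x -5..90, y -148..-48: guides reach 97 mm up.
- bend_1 (a point): Centre of curvature of the wire's first bend, rail (-20, 0), at the wire's height. The wire is 6 mm thick, level, its centre 100 mm above the table. First straight: along +y at x = -55, from the near end stop at y = -150 to y = 0; then a quarter bend of radius 35 mm to +x, ending at (-20, 35).
- bend_2 (a point): Centre of curvature of the wire's second bend, rail (20, 70), at the wire's height. Middle straight: along +x at y = 35, from x = -20 to +20; then a quarter bend of radius 35 mm back to +y, ending at (55, 70); last straight: along +y at x = 55 up to the far end stop.
- rail_home (a point): Point on the wire's centre line, 100 mm up, rail (55, 136): here is the ring's centre (seen from above) when it touches the far end stop. Each end stop is an upright aluminium post, 24 mm wide across the wire, 12 mm thick along it, 118 mm high, centred at (-55, -150) near and (55, 150) far.
- ring_center (a point): Centre of the loose steel tally ring, threaded on the wire, axis along the wire: outer diameter 36 mm, inner 18, length 16, 60 g. Hangs with its centre about 5 mm below the wire's; starts on the first straight at y -125..-95, between near stop and gate. About 5 mm of radial play; slides freely, must be turned with the wire round a bend.
- tally_ring: The same ring as a body; origin at its centre, its y axis along its hole.
- gate_knob (a point): On the gate's upright post (12 mm thick, 94 to 140 mm above the table; this point 122 mm up), rail (5, -65) when shut, (65, -65) fully back. The gate is a steel bar 14 mm wide lying along x at y = -65, 82 to 94 mm up; it passes 3 mm under the first straight and so stops the ring. Drawn back, its tip is clear of the wire by 50 mm.
- gate (a joint): How far the gate is drawn back along the rail's +x, in m: 0 = shut (ring blocked), 0.060 = fully back. Stays where it is left; friction 1.5 N. While the keeper is home the gate moves only 3 mm.
- keeper_knob (a point): On the keeper's upright post (12 mm thick, 94 to 140 mm above the table; this point 122 mm up), rail (46, -112) when home, (46, -142) fully back. The keeper is a steel bolt 12 mm wide lying along y at x = 46, 82 to 94 mm up; when home its end stands across the tail of the gate bar.
- keeper (a joint): How far the keeper is withdrawn along the rail's -y, in m: 0 = home (gate blocked), 0.030 = fully back. Starts 0 to 3 mm out. Stays where it is left; friction 1.5 N. Comes home only when the gate is shut.
- jar_a: Bystander: open stainless sample jar, 89 mm wide, 69 mm high, left of the rail (+y). Origin under its centre.
- roll_a: Bystander: white label roll, 64 mm wide, 46 mm high, right of the rail (-y). Origin under its centre.
- tags: Bystander: stack of cut tags, 47 x 33 x 10 mm, lying on the rail's base near rail (-50, 105), beside the last straight. Origin under its centre.

How it is judged:
By the outcome, as a careful person would: the job done as asked, in the order asked, and still so for the second after the job is handed in, with the robot touching nothing.
It also fails if it takes over 72 s, if anything falls off the work surface, if the arm or the gripper's body presses on something with over 40 N, if the wrist force passes 120 N, or if a joint passes its speed limit or range.

### The arm

A 7-joint arm with a two-finger parallel gripper is mounted at the origin on a cart in front of the work surface, level with it; the furniture and walls round the work are solid. World frame = base frame: x ahead of the robot, y to its left, z up, the work surface at z = 0. Lengths are in m, angles in rad, forces in N, time in s.
With the tool pointing down it reaches from about 0.35 to 0.9 m from the base axis. Payload 8.1 kg.
Tool frame: the origin (TCP) lies on the centre line of the jaws, within the pads' length; the fingertips stand 22 mm ahead of it and the grasp point (between the pads) lies 3 mm ahead of it (arm.finger_overhang is the distance from the TCP to the fingertips, in m); z points along the fingers, y is the direction in which the jaws open and shut (so a half turn about z gives the same grasp; the last joint's range is limited). The gripper opens to 92 mm and grips with 3 to 60 N. Pads are 19 mm wide; open, the fingers measure 130 mm over their backs; the gripper's body (75 mm by 190 mm) begins 47 mm behind the grasp point.
Start: joints at [1.111, 0.434, 0.025, 1.573, -0.012, 1.134, -0.075], TCP at [0.218, -0.586, 0.249] pointing down, gripper open.
Joint ranges: [-2.62, 2.62], [-0.44, 2.09], [-1.27, 1.32], [0.08, 2.57], [-1.32, 4.46], [0.12, 2], [-2.74, 2.74]. Speed limits (rad/s): [2.22, 2.22, 3.01, 3.01, 3.14, 3.14, 3.14].

### API

Orientations are given as a rotation vector (axis times angle).
In Python, from cell import arm gives the robot as it stands. The module is installed in compiled form; this text tells all that it offers.
- The arm moves only by the tool step_arm, never from a script. Its argument "plan" is a list of rows, each an object of numbers: "wx", "wy", "wz": the turn, a rotation vector about the tool's x, y, z in units of 6 degrees (1.0 is 6 degrees); "tx", "ty", "tz": the shift along the tool's x, y, z in cm; "hand": the opening, from 0 (shut) to 1 (fully open). A call has exactly 10 rows; each row shifts and turns the commanded pose from where the row before left it, along the tool's axes as they then stand; what a row does not reach is not made up. A row lasts 1/12 s, in which the tool goes at most 41.7 mm and 7.16 degrees, less where a joint would pass 70% of its speed; a pose out of reach is approached as far as the arm can. A call is refused whole if a number of a shift passes 4.17 or a number of a turn 1, either way. A call with a gripper value outside its range is refused whole. The fingers move at their own pace and stop on an object; "force" is the grip in N (left out, the last holds). Time passes only in rows, so rows that do not move let the fingers close, or fill a call up. It gives the time, the measured TCP pose, the force and the opening at its end, in the units of the state.
- arm.observe(): the state, without advancing time (a new reading comes with each control period).
- arm.get_image(name): name is "side" or "top" or "wrist"; returns (picture, depth): 480x640x3 uint8, red, green, blue; 480x640 float32, m along the optical axis (not along the pixel's ray), 0 where there is no reading.
- arm.calibration(name): a dict with "mtx" (3x3 intrinsics, pixels), "R" (3x3) and "t" (3): a world point X has camera coordinates R X + t. Camera axes: x right, y down, z forward; pixel columns grow to the right and rows downward; lengths in m; the calibration is good to about 2 mm. A picture is of the moment at which its call begins: read the wrist's pose just before it. calibration takes no time and is no camera call; for the wrist camera it gives the pose at the moment of the call.
- arm.sign_off(): hands the job in, once; it reports no verdict.
The state is a dict: "clock": time; "joints": joint angles; "dq": joint speeds; "joint_efforts": joint torques, N m; "position": TCP position; "ee_rot": TCP orientation; "force": force on the tool from outside, world axes, zero at the start; "ft_torque": the same for the moment, N m; "width": opening from 0.0 (shut) to 1.0 (fully open).
Only numpy, scipy, OpenCV 4.12 (cv2) and the standard library are available. Lean on these libraries where they do the work, as an engineer would, in place of code of your own. Each camera call takes 0.05 s, during which the arm holds its last target.

## Working session

There is one attempt and no reset: what is moved stays moved. The work goes in short steps, Python scripts to look and compute and a tool call to move; the robot and the scene stay as the last step left them, time stands still between calls to the robot, and variables do not carry over. Pictures are saved under pics/ and viewed, and the job is handed in when it is done.

Besides the shell and the picture viewer there is one more tool, called after ">>>" as name(argument=value, ...), one argument or row to a line, values as JSON. step_arm: Moves the arm, as the interface text tells. Its arguments: {"type":"object","properties":{"plan":{"type":"array"},"force":{"type":"number"}},"required":["plan"]}

```bash
mkdir -p pics; ls
python3 - <<'E'
from cell import arm
import cv2,numpy as np
s=arm.observe();print(s['clock'],s['position'],s['ee_rot'],s['width'],arm.finger_overhang)
for n in('side','top'):
    p,d=arm.get_image(n);cv2.imwrite(f'pics/{n}0.png',p[:,:,::-1]);np.save(f'pics/{n}0.npy',d)
    c=arm.calibration(n);print(n,c['mtx'].tolist(),c['R'].round(3).tolist(),c['t'])
    np.savez(f'pics/{n}cal.npz',**c)
E
```

```text
pics
0.0 [ 0.21809816 -0.58519247  0.24793593] [-3.09023698e+00 -5.57174025e-01  6.52023302e-04] 1.0059054617792955 0.022
side [[445.2058233206474, 0.0, 323.13220669520615], [0.0, 445.2058233206474, 235.47936072050578], [0.0, 0.0, 1.0]] [[1.0, -0.0, 0.009], [0.007, -0.565, -0.825], [0.005, 0.825, -0.565]] [-0.59452816  0.10062386  0.87962865]
top [[522.5565003165311, 0.0, 329.9296665832387], [0.0, 522.5565003165311, 239.5211989757346], [0.0, 0.0, 1.0]] [[-0.018, -1.0, 0.023], [-0.996, 0.016, -0.089], [0.089, -0.025, -0.996]] [0.02089955 0.59942356 1.11471123]
```

View pics/side0.png

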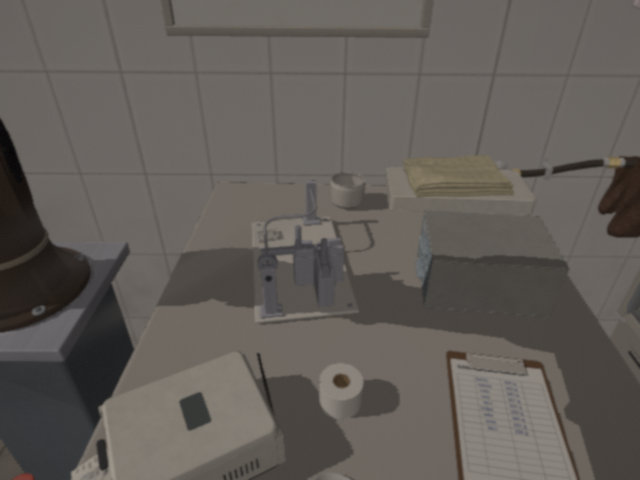

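View pics/top0.png

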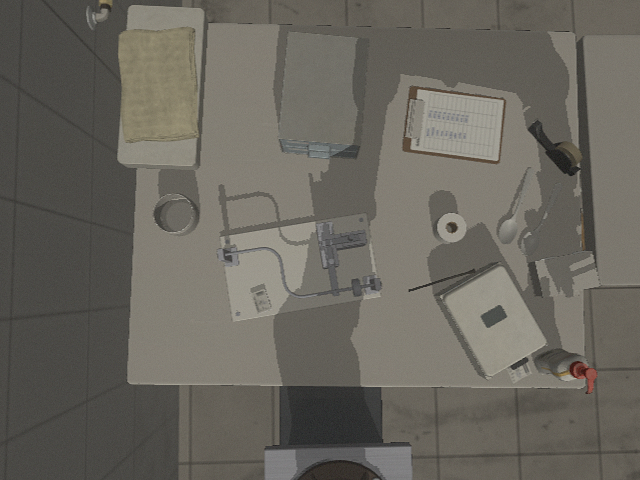

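Run:
```python
import cv2
p=cv2.imread('pics/top0.png')[190:330,205:395]
cv2.imwrite('pics/top0c.png',cv2.resize(p,None,fx=4,fy=4,interpolation=cv2.INTER_CUBIC))
p=cv2.imread('pics/side0.png')[170:330,235:395]
cv2.imwrite('pics/side0c.png',cv2.resize(p,None,fx=3.7,fy=3.7,interpolation=cv2.INTER_CUBIC))
```

```text
(no output)
```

View pics/top0c.png

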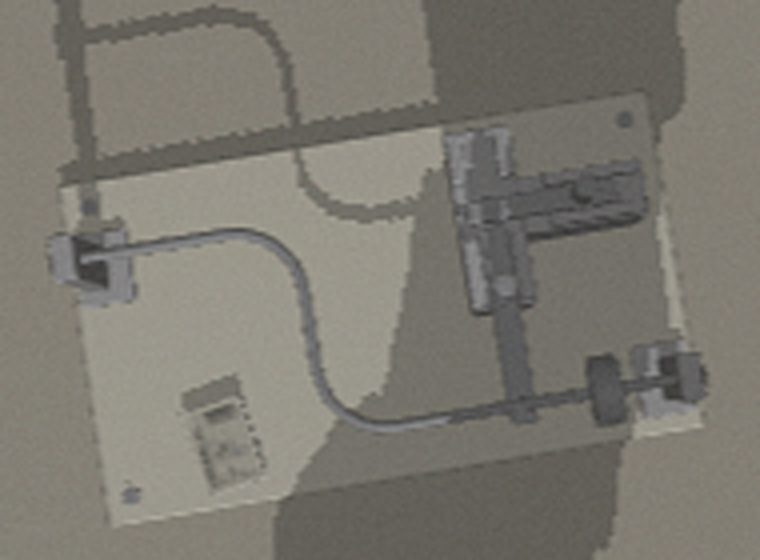

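View pics/side0c.png

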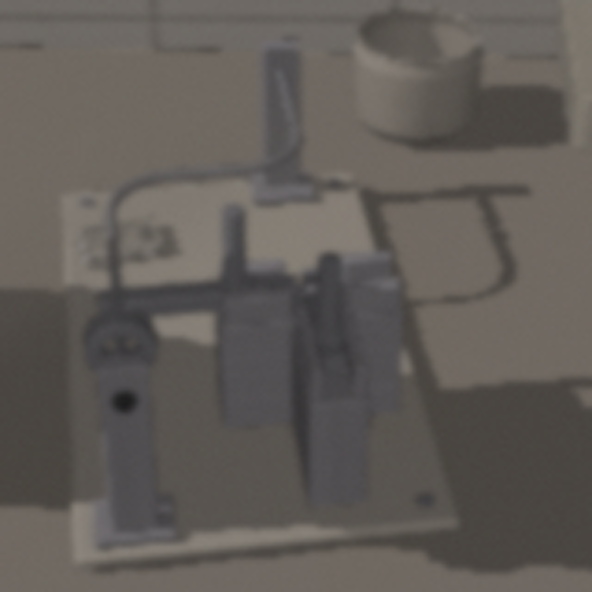

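```bash
cat > h.py <<'E'
import numpy as np,cv2
from scipy.spatial.transform import Rotation as Rn
from scipy.optimize import least_squares
def proj(c,X):
    q=(c['R']@np.asarray(X,float).T).T+c['t']; u=q@c['mtx'].T; return u[:,:2]/u[:,2:]
def r2w(P,pose):
    P=np.asarray(P,float)/1000; c,s=np.cos(pose[2]),np.sin(pose[2])
    return np.c_[pose[0]+c*P[:,0]-s*P[:,1],pose[1]+s*P[:,0]+c*P[:,1],P[:,2]]
def fit(c,P,uv,x0=(0.55,0.05,0.1)):
    r=least_squares(lambda v:(proj(c,r2w(P,v))-uv).ravel(),x0)
    return r.x,r.fun.reshape(-1,2)
E
python3 - <<'E'
from h import *
c=dict(np.load('pics/topcal.npz'))
P=[(105,165,12),(105,-165,12),(-85,-165,12),(-85,165,12),(5,-65,140),(37,35+35-17,100),(-55,-65,100),(46,-112,140)]
uv=np.array([(62,185),(645,92),(703,425),(112,525),(505,285),(0,0),(0,0),(585,187)],float)/4+[205,190]
idx=[0,1,2,3,4,7]
x,f=fit(c,[P[i] for i in idx],uv[idx]);print(x,f.round(2))
x2,f2=fit(c,P[:4],uv[:4]);print(x2,f2.round(2))
# overlay
im=cv2.imread('pics/top0.png');im=cv2.resize(im[190:330,205:395],None,fx=4,fy=4)
pts=[(-55,-110,100),(-55,-65,100),(-55,0,100),(-20,35,100),(20,35,100),(55,70,100),(55,136,100),(5,-65,140),(46,-112,140),(55,150,118),(-55,-150,118)]
for u in (proj(c,r2w(pts,x))-[205,190])*4: cv2.circle(im,tuple(int(t) for t in u),4,(0,0,255),1)
cv2.imwrite('pics/ov.png',im)
cs=dict(np.load('pics/sidecal.npz'))
im=cv2.imread('pics/side0.png')[170:330,235:395];im=cv2.resize(im,None,fx=4,fy=4)
for u in (proj(cs,r2w(pts+[(105,165,12),(105,-165,12),(-85,-165,12),(-85,165,12)],x))-[235,170])*4: cv2.circle(im,tuple(int(t) for t in u),4,(0,0,255),1)
cv2.imwrite('pics/ovs.png',im)
np.save('pose.npy',x)
E
```

```text
[0.53283169 0.07486413 0.14554283] [[-1.01 -0.28]
 [ 0.62 -0.77]
 [ 0.75  0.67]
 [-0.81  0.66]
 [ 0.14 -0.21]
 [ 0.29 -0.12]]
[0.53302495 0.07459542 0.14571563] [[-0.9  -0.36]
 [ 0.73 -0.87]
 [ 0.87  0.56]
 [-0.68  0.58]]
```

View pics/ov.png

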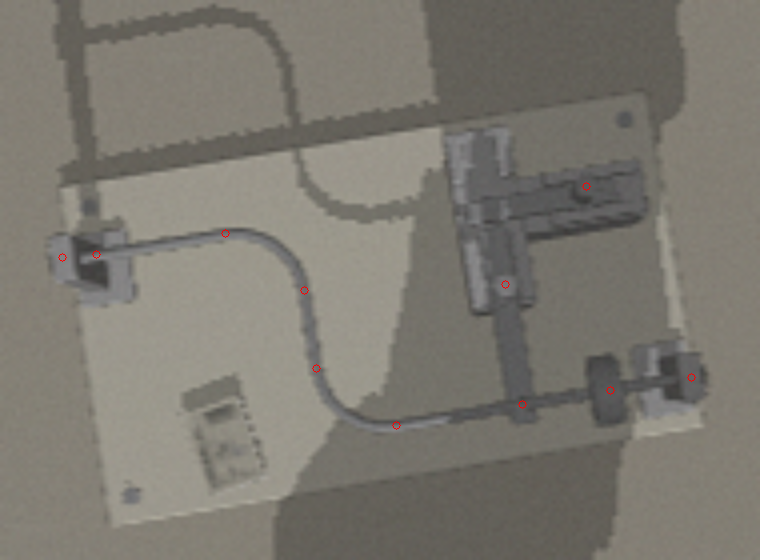

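View pics/ovs.png

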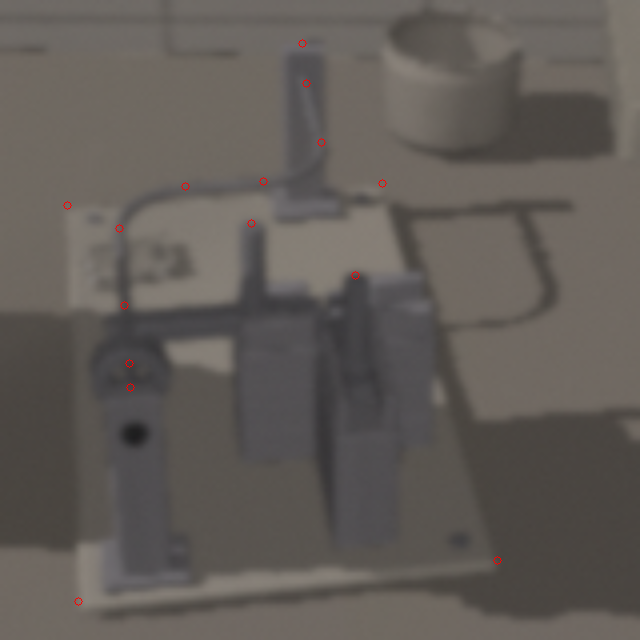

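Run:
```python
from h import *
c=dict(np.load('pics/topcal.npz'));d=np.load('pics/top0.npy')
K=c['mtx']
def w(u,v):
    z=d[v,u];q=np.array([(u-K[0,2])/K[0,0]*z,(v-K[1,2])/K[1,1]*z,z]);return (c['R'].T@(q-c['t'])).round(3)
for n,u,v in [('box',320,60),('boxfront',318,138),('boxedge',318,152),('boxR',355,130),('boxL',286,130),('router',490,315),('router',470,280),('roll',440,230),('ant',440,281),('ant2',412,290),('jar',160,214),('ring',356,287),('table',400,300)]:
    print(n,w(u,v))
x=np.load('pose.npy')
P=[(46,-112,122),(46,-142,122),(5,-65,122),(65,-65,122),(-55,-108,95),(-55,0,95),(-20,35,95),(20,35,95),(55,70,95),(55,136,95)]
print(r2w(P,x).round(4))
# height map
v,u=np.mgrid[0:480,0:640];q=np.stack([(u-K[0,2])/K[0,0]*d,(v-K[1,2])/K[1,1]*d,d],-1)-c['t'];W=q@c['R']
m=(W[...,0]>.15)&(W[...,0]<.75)&(W[...,1]<-.1)
import numpy as np
for a in np.arange(.15,.9,.1):
  print(round(a,2),[round(float(W[...,2][(abs(W[...,0]-a-.05)<.05)&(abs(W[...,1]-b)<.05)].max(initial=-1)),2) for b in np.arange(-.6,.4,.1)])
```

```text
box [0.967 0.027 0.115]
boxfront [0.801 0.033 0.115]
boxedge [0.793 0.033 0.035]
boxR [ 0.817 -0.043  0.113]
boxL [0.818 0.098 0.118]
router [ 0.433 -0.317  0.078]
router [ 0.506 -0.28   0.073]
roll [0.498 0.039 1.163]
ant [ 0.505 -0.231  0.011]
ant2 [ 0.486 -0.17   0.003]
jar [0.664 0.385 0.009]
ring [ 0.496 -0.038  0.115]
table [ 0.465 -0.143  0.001]
[[ 0.5946 -0.0293  0.122 ]
 [ 0.5989 -0.059   0.122 ]
 [ 0.5472  0.0113  0.122 ]
 [ 0.6066  0.02    0.122 ]
 [ 0.4941 -0.04    0.095 ]
 [ 0.4784  0.0669  0.095 ]
 [ 0.508   0.1066  0.095 ]
 [ 0.5475  0.1124  0.095 ]
 [ 0.5771  0.1521  0.095 ]
 [ 0.5675  0.2174  0.095 ]]
0.15 [-1.0, -1.0, -1.0, -1.0, 0.0, 0.0, 0.0, 0.01, 0.0, -1.0]
0.25 [-0.0, 0.19, 0.13, 0.08, 0.01, 0.01, 0.01, 0.01, 0.01, 0.01]
0.35 [0.0, 0.12, 0.08, 0.08, 0.08, 0.01, 0.01, 0.02, 0.03, 0.01]
0.45 [0.05, 0.06, 0.08, 0.09, 0.08, 0.12, 1.16, 0.11, 0.03, 0.01]
0.55 [0.05, 0.05, 0.05, 0.05, 0.05, 0.1, 0.14, 0.11, 0.12, 0.07]
0.65 [0.02, 0.03, 0.02, 0.05, 0.05, 0.02, 0.02, 0.01, 0.01, 0.07]
0.75 [0.01, 0.08, 0.03, 0.01, 0.01, 0.12, 0.12, 0.12, 0.01, 0.09]
0.85 [0.01, 0.04, 0.04, 0.01, 0.02, 0.12, 0.12, 0.12, 0.01, 0.09]
```

>>> step_arm(
  plan=[
    {"tx":2.7,"ty":-1.9,"hand":0.4},
    {"tx":2.7,"ty":-1.9},
    {"tx":2.7,"ty":-1.9},
    {"tx":2.7,"ty":-1.9},
    {"tx":2.7,"ty":-1.9},
    {"tx":2.7,"ty":-1.9},
    {"tx":2.7,"ty":-1.9},
    {"tx":2.7,"ty":-1.9},
    {"tx":2.7,"ty":-1.9},
    {"tx":2.7,"ty":-1.9},
  ],
  force=25,
)

```text
invalid input at $.plan[0]: expected keys wx, wy, wz, tx, ty, tz, hand
```

>>> step_arm(
  plan=[
    {"wx":0,"wy":0,"wz":0,"tx":2.7,"ty":-1.9,"tz":0,"hand":0.4},
    {"wx":0,"wy":0,"wz":0,"tx":2.7,"ty":-1.9,"tz":0,"hand":0.4},
    {"wx":0,"wy":0,"wz":0,"tx":2.7,"ty":-1.9,"tz":0,"hand":0.4},
    {"wx":0,"wy":0,"wz":0,"tx":2.7,"ty":-1.9,"tz":0,"hand":0.4},
    {"wx":0,"wy":0,"wz":0,"tx":2.7,"ty":-1.9,"tz":0,"hand":0.4},
    {"wx":0,"wy":0,"wz":0,"tx":2.7,"ty":-1.9,"tz":0,"hand":0.4},
    {"wx":0,"wy":0,"wz":0,"tx":2.7,"ty":-1.9,"tz":0,"hand":0.4},
    {"wx":0,"wy":0,"wz":0,"tx":2.7,"ty":-1.9,"tz":0,"hand":0.4},
    {"wx":0,"wy":0,"wz":0,"tx":2.7,"ty":-1.9,"tz":0,"hand":0.4},
    {"wx":0,"wy":0,"wz":0,"tx":2.7,"ty":-1.9,"tz":0,"hand":0.4},
  ],
  force=25,
)

```text
clock: 0.93
position: [0.4053, -0.3118, 0.2486]
ee_rot: [-3.092, -0.557, 0.001]
force: [0.4, -0.5, -0.4]
width: 0.407
```

>>> step_arm(
  plan=[
    {"wx":0,"wy":0,"wz":-1,"tx":0,"ty":0,"tz":0,"hand":0.4},
    {"wx":0,"wy":0,"wz":-1,"tx":0,"ty":0,"tz":0,"hand":0.4},
    {"wx":0,"wy":0,"wz":-1,"tx":0,"ty":0,"tz":0,"hand":0.4},
    {"wx":0,"wy":0,"wz":-1,"tx":0,"ty":0,"tz":0,"hand":0.4},
    {"wx":0,"wy":0,"wz":-1,"tx":0,"ty":0,"tz":0,"hand":0.4},
    {"wx":0,"wy":0,"wz":-1,"tx":0,"ty":0,"tz":0,"hand":0.4},
    {"wx":0,"wy":0,"wz":-1,"tx":0,"ty":0,"tz":0,"hand":0.4},
    {"wx":0,"wy":0,"wz":-1,"tx":0,"ty":0,"tz":0,"hand":0.4},
    {"wx":0,"wy":0,"wz":-1,"tx":0,"ty":0,"tz":0,"hand":0.4},
    {"wx":0,"wy":0,"wz":-1,"tx":0,"ty":0,"tz":0,"hand":0.4},
  ],
)

```text
clock: 1.77
position: [0.4047, -0.3132, 0.2484]
ee_rot: [-2.393, -2.034, 0.0]
force: [-1.3, -0.1, 0.2]
width: 0.399
```

```bash
cat >> h.py <<'E'
def need(s,railpt,yaw_rail_deg=90,pose=None):
    """rail target (mm, z of TCP mm) -> rail pos now, tool-frame shift cm, turn units"""
    pose=np.load('pose.npy') if pose is None else pose
    R=Rn.from_rotvec(s['ee_rot']);p=np.array(s['position'])
    T=r2w([railpt],pose)[0]
    a=pose[2]+np.radians(yaw_rail_deg);c_,s_=np.cos(a),np.sin(a)
    Rt=Rn.from_matrix(np.array([[c_,s_,0],[s_,-c_,0],[0,0,-1]]))
    dp=p[:2]-pose[:2];c,q=np.cos(pose[2]),np.sin(pose[2])
    print('t',round(s['clock'],2),'rail',(np.array([c*dp[0]+q*dp[1],-q*dp[0]+c*dp[1],p[2]])*1000).round(1),'F',np.round(s['force'],1),'w',round(s['width']*92,1))
    print('turn first',(np.degrees((R.inv()*Rt).as_rotvec())/6).round(2),'then shift cm',(Rt.inv().apply(T-p)*100).round(2),' shift in present axes',(R.inv().apply(T-p)*100).round(2))
E
python3 -c "
from h import *;from cell import arm
s=arm.observe();print(np.round(s['joints'],2));need(s,(46,-112,126))"
```

```text
[ 0.79  0.27 -0.29  1.83  0.09  1.06  0.3 ]
t 1.77 rail [-183.1 -365.4  248.4] F [-1.3 -0.1  0.2] w 36.7
turn first [-0.01 -0.   -2.93] then shift cm [25.34 22.91 12.24]  shift in present axes [31.08 14.18 12.24]
```

>>> step_arm(
  plan=[
    {"wx":0,"wy":0,"wz":-1,"tx":0,"ty":0,"tz":0,"hand":0.4},
    {"wx":0,"wy":0,"wz":-1,"tx":0,"ty":0,"tz":0,"hand":0.4},
    {"wx":0,"wy":0,"wz":-0.93,"tx":0,"ty":0,"tz":0,"hand":0.4},
    {"wx":0,"wy":0,"wz":0,"tx":2.5,"ty":2.3,"tz":0,"hand":0.4},
    {"wx":0,"wy":0,"wz":0,"tx":2.5,"ty":2.3,"tz":0,"hand":0.4},
    {"wx":0,"wy":0,"wz":0,"tx":2.5,"ty":2.3,"tz":0,"hand":0.4},
    {"wx":0,"wy":0,"wz":0,"tx":2.5,"ty":2.3,"tz":0,"hand":0.4},
    {"wx":0,"wy":0,"wz":0,"tx":2.5,"ty":2.3,"tz":0,"hand":0.4},
    {"wx":0,"wy":0,"wz":0,"tx":2.5,"ty":2.3,"tz":0,"hand":0.4},
    {"wx":0,"wy":0,"wz":0,"tx":2.5,"ty":2.3,"tz":0,"hand":0.4},
  ],
)

```text
clock: 2.6
position: [0.5404, -0.1162, 0.2485]
ee_rot: [-2.061, -2.371, 0.001]
force: [0.9, 0.3, 0.4]
width: 0.402
```

>>> step_arm(
  plan=[
    {"wx":0,"wy":0,"wz":0,"tx":2.0,"ty":1.7,"tz":0,"hand":0.4},
    {"wx":0,"wy":0,"wz":0,"tx":2.0,"ty":1.7,"tz":0,"hand":0.4},
    {"wx":0,"wy":0,"wz":0,"tx":2.0,"ty":1.7,"tz":0,"hand":0.4},
    {"wx":0,"wy":0,"wz":0,"tx":1.8,"ty":1.7,"tz":0,"hand":0.4},
    {"wx":0,"wy":0,"wz":0,"tx":0,"ty":0,"tz":1.5,"hand":0.4},
    {"wx":0,"wy":0,"wz":0,"tx":0,"ty":0,"tz":1.5,"hand":0.4},
    {"wx":0,"wy":0,"wz":0,"tx":0,"ty":0,"tz":1.5,"hand":0.4},
    {"wx":0,"wy":0,"wz":0,"tx":0,"ty":0,"tz":1.5,"hand":0.4},
    {"wx":0,"wy":0,"wz":0,"tx":0,"ty":0,"tz":0,"hand":0.4},
    {"wx":0,"wy":0,"wz":0,"tx":0,"ty":0,"tz":0,"hand":0.4},
  ],
)

```text
clock: 3.43
position: [0.5958, -0.031, 0.188]
ee_rot: [-2.06, -2.37, 0.002]
force: [-0.1, -0.3, 0.0]
width: 0.398
```

```bash
python3 -c "
from h import *;from cell import arm
s=arm.observe();need(s,(46,-112,126))
p,d=arm.get_image('wrist');cv2.imwrite('pics/w1.png',p[:,:,::-1]);c=arm.calibration('wrist');np.savez('pics/w1.npz',**c)
pts=[(46,-112,140),(5,-65,140),(-55,-108,100),(-55,0,100),(-20,35,100),(-55,-150,118)]
for u in proj(c,r2w(pts,np.load('pose.npy'))): cv2.circle(p,tuple(int(t) for t in u),4,(255,0,0),1)
cv2.imwrite('pics/w1o.png',p[:,:,::-1])
"
```

```text
t 3.43 rail [  46.9 -113.8  188. ] F [-0.1 -0.3  0. ] w 36.6
turn first [-0.02 -0.   -0.05] then shift cm [ 0.18 -0.09  6.2 ]  shift in present axes [ 0.18 -0.08  6.2 ]
```

View pics/w1o.png

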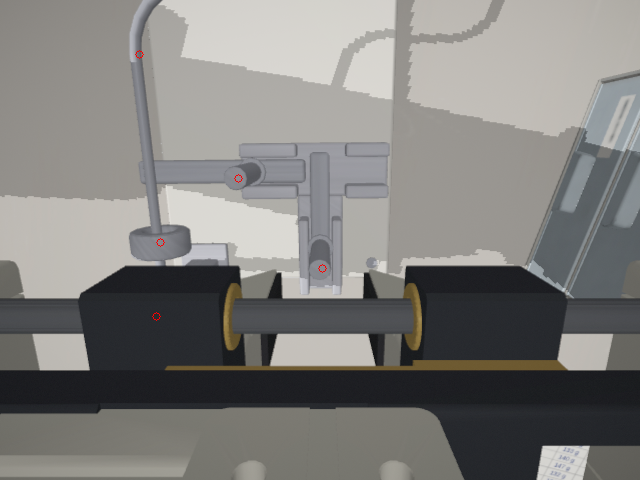

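>>> step_arm(
  plan=[
    {"wx":0,"wy":0,"wz":0,"tx":0.1,"ty":-0.08,"tz":1.0,"hand":0.4},
    {"wx":0,"wy":0,"wz":0,"tx":0,"ty":0,"tz":1.0,"hand":0.4},
    {"wx":0,"wy":0,"wz":0,"tx":0,"ty":0,"tz":1.0,"hand":0.4},
    {"wx":0,"wy":0,"wz":0,"tx":0,"ty":0,"tz":1.0,"hand":0.4},
    {"wx":0,"wy":0,"wz":0,"tx":0,"ty":0,"tz":1.0,"hand":0.4},
    {"wx":0,"wy":0,"wz":0,"tx":0,"ty":0,"tz":0.8,"hand":0.4},
    {"wx":0,"wy":0,"wz":0,"tx":0,"ty":0,"tz":0.4,"hand":0.4},
    {"wx":0,"wy":0,"wz":0,"tx":0,"ty":0,"tz":0,"hand":0.4},
    {"wx":0,"wy":0,"wz":0,"tx":0,"ty":0,"tz":0,"hand":0},
    {"wx":0,"wy":0,"wz":0,"tx":0,"ty":0,"tz":0,"hand":0},
  ],
  force=25,
)

```text
clock: 4.32
position: [0.5958, -0.0299, 0.1272]
ee_rot: [2.06, 2.371, 0.001]
force: [0.4, 0.7, 0.8]
width: 0.3
```

>>> step_arm(
  plan=[
    {"wx":0,"wy":0,"wz":0,"tx":0,"ty":0,"tz":0,"hand":0},
    {"wx":0,"wy":0,"wz":0,"tx":0,"ty":0,"tz":0,"hand":0},
    {"wx":0,"wy":0,"wz":0,"tx":0,"ty":0,"tz":0,"hand":0},
    {"wx":0,"wy":0,"wz":0,"tx":0,"ty":0,"tz":0,"hand":0},
    {"wx":0,"wy":0,"wz":0,"tx":-0.3,"ty":0,"tz":0,"hand":0},
    {"wx":0,"wy":0,"wz":0,"tx":-0.3,"ty":0,"tz":0,"hand":0},
    {"wx":0,"wy":0,"wz":0,"tx":-0.3,"ty":0,"tz":0,"hand":0},
    {"wx":0,"wy":0,"wz":0,"tx":0,"ty":0,"tz":0,"hand":0},
    {"wx":0,"wy":0,"wz":0,"tx":0,"ty":0,"tz":0,"hand":0},
    {"wx":0,"wy":0,"wz":0,"tx":0,"ty":0,"tz":0,"hand":0},
  ],
)

```text
clock: 5.15
position: [0.5956, -0.0396, 0.127]
ee_rot: [-2.061, -2.37, 0.003]
force: [-4.6, -0.8, 5.8]
width: 0.127
```

```bash
python3 -c "
from h import *;from cell import arm
s=arm.observe();need(s,(46,-142,126))"
```

```text
t 5.15 rail [  45.5 -122.3  127. ] F [-4.6 -0.8  5.8] w 11.7
turn first [-0.02  0.01 -0.06] then shift cm [-1.97  0.05  0.1 ]  shift in present axes [-1.97  0.06  0.1 ]
```

>>> step_arm(
  plan=[
    {"wx":0,"wy":0,"wz":0,"tx":-0.4,"ty":0,"tz":0,"hand":0},
    {"wx":0,"wy":0,"wz":0,"tx":-0.4,"ty":0,"tz":0,"hand":0},
    {"wx":0,"wy":0,"wz":0,"tx":-0.4,"ty":0,"tz":0,"hand":0},
    {"wx":0,"wy":0,"wz":0,"tx":-0.3,"ty":0,"tz":0,"hand":0},
    {"wx":0,"wy":0,"wz":0,"tx":-0.2,"ty":0,"tz":0,"hand":0},
    {"wx":0,"wy":0,"wz":0,"tx":-0.2,"ty":0,"tz":0,"hand":0},
    {"wx":0,"wy":0,"wz":0,"tx":-0.2,"ty":0,"tz":0,"hand":0},
    {"wx":0,"wy":0,"wz":0,"tx":0,"ty":0,"tz":0,"hand":0},
    {"wx":0,"wy":0,"wz":0,"tx":0,"ty":0,"tz":0,"hand":0},
    {"wx":0,"wy":0,"wz":0,"tx":0,"ty":0,"tz":0,"hand":0},
  ],
)

```text
clock: 5.98
position: [0.5985, -0.0592, 0.127]
ee_rot: [-2.059, -2.371, 0.002]
force: [-5.5, 2.0, 4.4]
width: 0.124
```

```bash
python3 -c "
from h import *;from cell import arm
s=arm.observe();need(s,(46,-142,126))
p,d=arm.get_image('top');cv2.imwrite('pics/t2.png',cv2.resize(p[190:330,205:395,::-1],None,fx=4,fy=4))
p,d=arm.get_image('wrist');cv2.imwrite('pics/w2.png',p[:,:,::-1])
"
```

```text
t 5.98 rail [  45.6 -142.2  127. ] F [-5.5  2.   4.4] w 11.4
turn first [-0.02 -0.   -0.05] then shift cm [0.02 0.04 0.1 ]  shift in present axes [0.02 0.05 0.1 ]
```

View pics/w2.png

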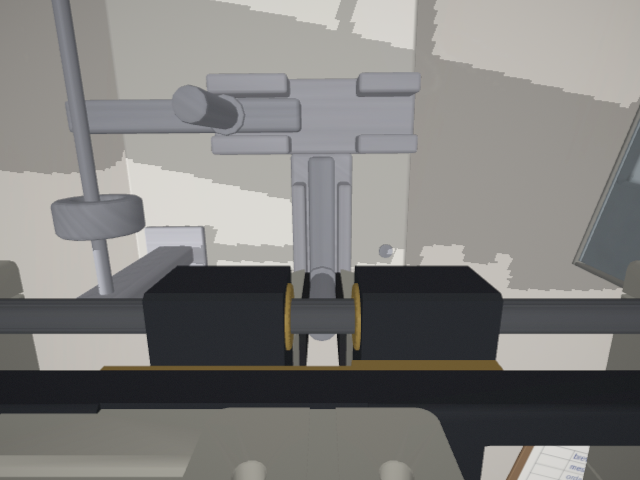

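>>> step_arm(
  plan=[
    {"wx":0,"wy":0,"wz":0,"tx":-0.2,"ty":0,"tz":0,"hand":0},
    {"wx":0,"wy":0,"wz":0,"tx":-0.2,"ty":0,"tz":0,"hand":0},
    {"wx":0,"wy":0,"wz":0,"tx":-0.1,"ty":0,"tz":0,"hand":0},
    {"wx":0,"wy":0,"wz":0,"tx":0,"ty":0,"tz":0,"hand":0},
    {"wx":0,"wy":0,"wz":0,"tx":0,"ty":0,"tz":0,"hand":0},
    {"wx":0,"wy":0,"wz":0,"tx":0,"ty":0,"tz":0,"hand":0},
    {"wx":0,"wy":0,"wz":0,"tx":0,"ty":0,"tz":0,"hand":0},
    {"wx":0,"wy":0,"wz":0,"tx":0,"ty":0,"tz":0,"hand":0},
    {"wx":0,"wy":0,"wz":0,"tx":0,"ty":0,"tz":0,"hand":0},
    {"wx":0,"wy":0,"wz":0,"tx":0,"ty":0,"tz":0,"hand":0},
  ],
)

```text
clock: 6.92
position: [0.5986, -0.0596, 0.1269]
ee_rot: [-2.052, -2.371, -0.003]
force: [-8.6, 12.3, 5.5]
width: 0.122
```

```bash
python3 -c "
from h import *;from cell import arm
s=arm.observe();need(s,(46,-142,126))"
```

```text
t 6.92 rail [  45.5 -142.6  126.9] F [-8.6 12.3  5.5] w 11.2
turn first [-0.02 -0.05 -0.02] then shift cm [0.06 0.05 0.09]  shift in present axes [0.06 0.05 0.09]
```

>>> step_arm(
  plan=[
    {"wx":0,"wy":0,"wz":0,"tx":0.3,"ty":0,"tz":0,"hand":0.4},
    {"wx":0,"wy":0,"wz":0,"tx":0,"ty":0,"tz":0,"hand":0.4},
    {"wx":0,"wy":0,"wz":0,"tx":0,"ty":0,"tz":0,"hand":0.4},
    {"wx":0,"wy":0,"wz":0,"tx":0,"ty":0,"tz":-1.5,"hand":0.4},
    {"wx":0,"wy":0,"wz":0,"tx":0,"ty":0,"tz":-1.5,"hand":0.4},
    {"wx":0,"wy":0,"wz":0,"tx":0,"ty":0,"tz":-1.5,"hand":0.4},
    {"wx":0,"wy":0,"wz":0,"tx":2.0,"ty":-1.0,"tz":0,"hand":0.4},
    {"wx":0,"wy":0,"wz":0,"tx":2.0,"ty":-1.0,"tz":0,"hand":0.4},
    {"wx":0,"wy":0,"wz":0,"tx":2.0,"ty":-1.0,"tz":0,"hand":0.4},
    {"wx":0,"wy":0,"wz":0,"tx":1.9,"ty":-1.0,"tz":0,"hand":0.4},
  ],
)

```text
clock: 7.75
position: [0.5491, 0.011, 0.172]
ee_rot: [2.062, 2.369, 0.001]
force: [-0.3, -0.1, 0.3]
width: 0.398
```

```bash
python3 -c "
from h import *;from cell import arm
s=arm.observe();need(s,(5,-65,126))
p,d=arm.get_image('wrist');cv2.imwrite('pics/w3.png',p[:,:,::-1])"
```

```text
t 7.75 rail [  6.8 -65.5 172. ] F [-0.3 -0.1  0.3] w 36.6
turn first [ 0.01  0.   -0.07] then shift cm [ 0.05 -0.18  4.6 ]  shift in present axes [ 0.05 -0.19  4.6 ]
```

View pics/w3.png

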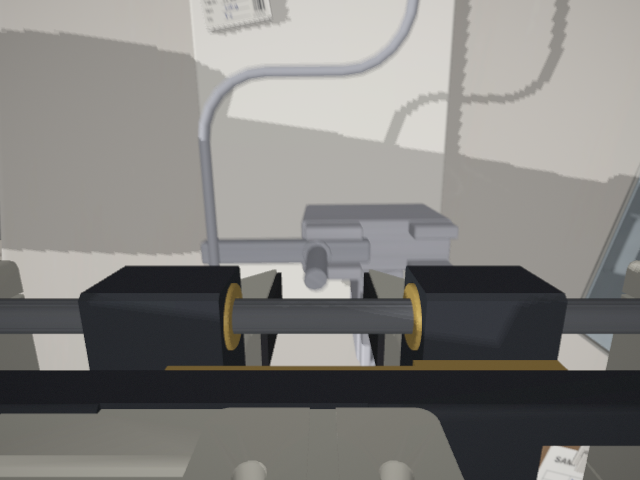

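>>> step_arm(
  plan=[
    {"wx":0,"wy":0,"wz":0,"tx":0,"ty":-0.15,"tz":1.0,"hand":0.4},
    {"wx":0,"wy":0,"wz":0,"tx":0,"ty":0,"tz":1.0,"hand":0.4},
    {"wx":0,"wy":0,"wz":0,"tx":0,"ty":0,"tz":1.0,"hand":0.4},
    {"wx":0,"wy":0,"wz":0,"tx":0,"ty":0,"tz":1.0,"hand":0.4},
    {"wx":0,"wy":0,"wz":0,"tx":0,"ty":0,"tz":0.5,"hand":0.4},
    {"wx":0,"wy":0,"wz":0,"tx":0,"ty":0,"tz":0,"hand":0.1},
    {"wx":0,"wy":0,"wz":0,"tx":0,"ty":0,"tz":0,"hand":0},
    {"wx":0,"wy":0,"wz":0,"tx":0,"ty":0,"tz":0,"hand":0},
    {"wx":0,"wy":0,"wz":0,"tx":0,"ty":0,"tz":0,"hand":0},
    {"wx":0,"wy":0,"wz":0,"tx":0,"ty":0,"tz":0,"hand":0},
  ],
)

```text
clock: 8.63
position: [0.548, 0.0108, 0.1271]
ee_rot: [2.06, 2.371, 0.0]
force: [0.7, -0.2, -0.6]
width: 0.119
```

>>> step_arm(
  plan=[
    {"wx":0,"wy":0,"wz":0,"tx":0,"ty":0.5,"tz":0,"hand":0},
    {"wx":0,"wy":0,"wz":0,"tx":0,"ty":0.7,"tz":0,"hand":0},
    {"wx":0,"wy":0,"wz":0,"tx":0,"ty":0.7,"tz":0,"hand":0},
    {"wx":0,"wy":0,"wz":0,"tx":0,"ty":0.7,"tz":0,"hand":0},
    {"wx":0,"wy":0,"wz":0,"tx":0,"ty":0.7,"tz":0,"hand":0},
    {"wx":0,"wy":0,"wz":0,"tx":0,"ty":0.7,"tz":0,"hand":0},
    {"wx":0,"wy":0,"wz":0,"tx":0,"ty":0.7,"tz":0,"hand":0},
    {"wx":0,"wy":0,"wz":0,"tx":0,"ty":0.7,"tz":0,"hand":0},
    {"wx":0,"wy":0,"wz":0,"tx":0,"ty":0.3,"tz":0,"hand":0},
    {"wx":0,"wy":0,"wz":0,"tx":0,"ty":0.2,"tz":0,"hand":0},
  ],
)

```text
clock: 9.47
position: [0.6061, 0.0193, 0.1269]
ee_rot: [-2.06, -2.371, 0.002]
force: [-12.2, -0.3, 14.3]
width: 0.122
```

```bash
python3 -c "
from h import *;from cell import arm
s=arm.observe();need(s,(65,-65,126))"
```

```text
t 9.47 rail [ 64.5 -65.6 126.9] F [-12.2  -0.3  14.3] w 11.2
turn first [-0.02 -0.   -0.05] then shift cm [0.06 0.05 0.09]  shift in present axes [0.06 0.05 0.09]
```

>>> step_arm(
  plan=[
    {"wx":0,"wy":0,"wz":0,"tx":0,"ty":0.2,"tz":0,"hand":0},
    {"wx":0,"wy":0,"wz":0,"tx":0,"ty":0.1,"tz":0,"hand":0},
    {"wx":0,"wy":0,"wz":0,"tx":0,"ty":0,"tz":0,"hand":0},
    {"wx":0,"wy":0,"wz":0,"tx":0,"ty":0,"tz":0,"hand":0},
    {"wx":0,"wy":0,"wz":0,"tx":0,"ty":0,"tz":0,"hand":0},
    {"wx":0,"wy":0,"wz":0,"tx":0,"ty":0,"tz":0,"hand":0},
    {"wx":0,"wy":0,"wz":0,"tx":0,"ty":0,"tz":0,"hand":0},
    {"wx":0,"wy":0,"wz":0,"tx":0,"ty":0,"tz":0,"hand":0},
    {"wx":0,"wy":0,"wz":0,"tx":0,"ty":0,"tz":0,"hand":0},
    {"wx":0,"wy":0,"wz":0,"tx":0,"ty":0,"tz":0,"hand":0},
  ],
)

```text
clock: 10.3
position: [0.6063, 0.0193, 0.1269]
ee_rot: [-2.058, -2.369, 0.008]
force: [-16.5, -0.8, 17.4]
width: 0.121
```

```bash
python3 -c "
from h import *;from cell import arm
s=arm.observe();need(s,(65,-65,126))"
```

```text
t 10.3 rail [ 64.6 -65.6 126.9] F [-16.5  -0.8  17.4] w 11.1
turn first [-0.06  0.01 -0.05] then shift cm [0.06 0.04 0.09]  shift in present axes [0.06 0.04 0.09]
```

>>> step_arm(
  plan=[
    {"wx":0,"wy":0,"wz":0,"tx":0,"ty":-0.4,"tz":0,"hand":0.4},
    {"wx":0,"wy":0,"wz":0,"tx":0,"ty":0,"tz":0,"hand":0.4},
    {"wx":0,"wy":0,"wz":0,"tx":0,"ty":0,"tz":0,"hand":0.4},
    {"wx":0,"wy":0,"wz":0,"tx":0,"ty":0,"tz":-1.5,"hand":0.4},
    {"wx":0,"wy":0,"wz":0,"tx":0,"ty":0,"tz":-1.5,"hand":0.4},
    {"wx":0,"wy":0,"wz":0,"tx":0,"ty":0,"tz":-1.5,"hand":0.55},
    {"wx":0,"wy":0,"wz":0,"tx":-0.8,"ty":-3.0,"tz":0,"hand":0.55},
    {"wx":0,"wy":0,"wz":0,"tx":-1.0,"ty":-3.0,"tz":0,"hand":0.55},
    {"wx":0,"wy":0,"wz":0,"tx":-1.1,"ty":-3.0,"tz":0,"hand":0.55},
    {"wx":0,"wy":0,"wz":0,"tx":-1.1,"ty":-3.0,"tz":0,"hand":0.55},
  ],
)

```text
clock: 11.13
position: [0.4914, -0.038, 0.1716]
ee_rot: [2.06, 2.371, 0.001]
force: [-0.2, -0.4, -0.1]
width: 0.545
```

>>> step_arm(
  plan=[
    {"wx":0,"wy":0,"wz":0,"tx":0,"ty":0,"tz":0,"hand":0.55},
    {"wx":0,"wy":0,"wz":0,"tx":0,"ty":0,"tz":0,"hand":0.55},
    {"wx":0,"wy":0,"wz":0,"tx":0,"ty":0,"tz":0,"hand":0.55},
    {"wx":0,"wy":0,"wz":0,"tx":0,"ty":0,"tz":0,"hand":0.55},
    {"wx":0,"wy":0,"wz":0,"tx":0,"ty":0,"tz":0,"hand":0.55},
    {"wx":0,"wy":0,"wz":0,"tx":0,"ty":0,"tz":0,"hand":0.55},
    {"wx":0,"wy":0,"wz":0,"tx":0,"ty":0,"tz":0,"hand":0.55},
    {"wx":0,"wy":0,"wz":0,"tx":0,"ty":0,"tz":0,"hand":0.55},
    {"wx":0,"wy":0,"wz":0,"tx":0,"ty":0,"tz":0,"hand":0.55},
    {"wx":0,"wy":0,"wz":0,"tx":0,"ty":0,"tz":0,"hand":0.55},
  ],
)

```text
clock: 11.97
position: [0.492, -0.0374, 0.1717]
ee_rot: [-2.061, -2.371, 0.0]
force: [-0.1, 0.4, 0.3]
width: 0.554
```

```bash
python3 -c "
from h import *;from cell import arm
s=arm.observe();need(s,(-55,-107.5,108))
p,d=arm.get_image('wrist')
c=arm.calibration('wrist')
pts=[(65,-65,140),(46,-142,140),(-55,-108,113),(-55,-65,100),(-55,0,100),(-20,35,100)]
for u in proj(c,r2w(pts,np.load('pose.npy'))): cv2.circle(p,tuple(int(t) for t in u),4,(255,0,0),1)
cv2.imwrite('pics/w4.png',p[:,:,::-1])
p,d=arm.get_image('top');cv2.imwrite('pics/t4.png',cv2.resize(p[190:330,205:395,::-1],None,fx=4,fy=4))"
```

```text
t 11.97 rail [ -56.6 -105.2  171.7] F [-0.1  0.4  0.3] w 50.9
turn first [-0.   -0.   -0.05] then shift cm [-0.23  0.16  6.37]  shift in present axes [-0.23  0.17  6.37]
```

View pics/w4.png

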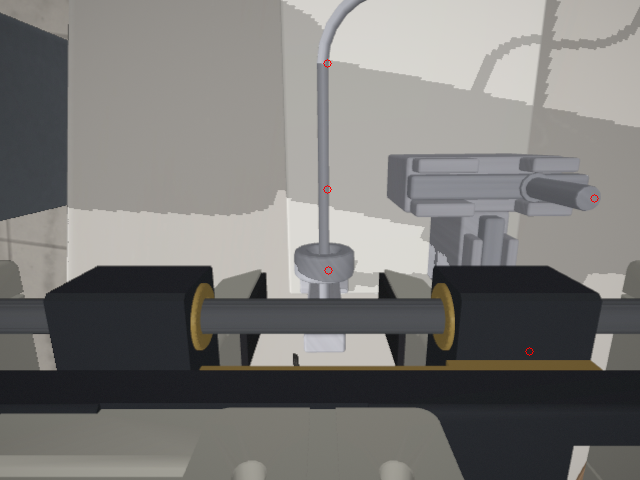

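View pics/t4.png

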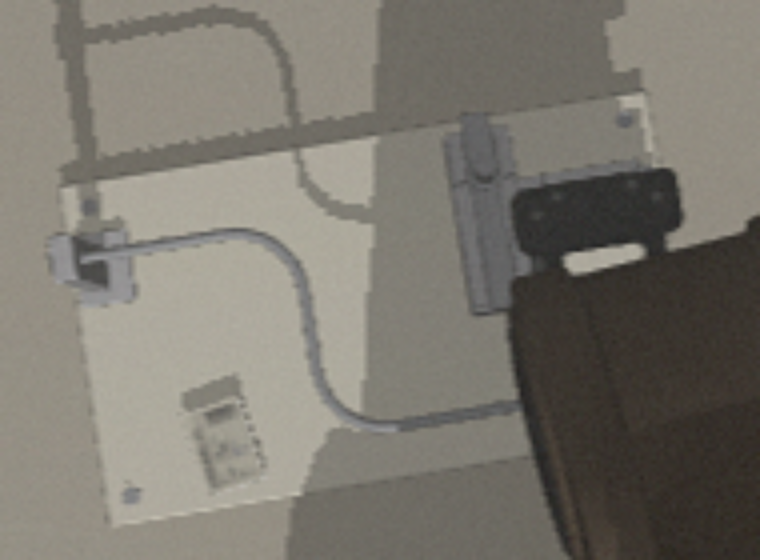

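>>> step_arm(
  plan=[
    {"wx":0,"wy":0,"wz":0,"tx":-0.15,"ty":0.05,"tz":1.0,"hand":0.55},
    {"wx":0,"wy":0,"wz":0,"tx":0,"ty":0,"tz":1.0,"hand":0.55},
    {"wx":0,"wy":0,"wz":0,"tx":0,"ty":0,"tz":1.0,"hand":0.55},
    {"wx":0,"wy":0,"wz":0,"tx":0,"ty":0,"tz":1.0,"hand":0.55},
    {"wx":0,"wy":0,"wz":0,"tx":0,"ty":0,"tz":1.0,"hand":0.55},
    {"wx":0,"wy":0,"wz":0,"tx":0,"ty":0,"tz":1.0,"hand":0.55},
    {"wx":0,"wy":0,"wz":0,"tx":0,"ty":0,"tz":0.3,"hand":0.55},
    {"wx":0,"wy":0,"wz":0,"tx":0,"ty":0,"tz":0,"hand":0.55},
    {"wx":0,"wy":0,"wz":0,"tx":0,"ty":0,"tz":0,"hand":0.55},
    {"wx":0,"wy":0,"wz":0,"tx":0,"ty":0,"tz":0,"hand":0.55},
  ],
)

```text
clock: 12.9
position: [0.4931, -0.0389, 0.1091]
ee_rot: [2.06, 2.371, 0.001]
force: [0.2, -0.2, 0.4]
width: 0.552
```

>>> step_arm(
  plan=[
    {"wx":0,"wy":0,"wz":0,"tx":0,"ty":0,"tz":0,"hand":0.35},
    {"wx":0,"wy":0,"wz":0,"tx":0,"ty":0,"tz":0,"hand":0.3},
    {"wx":0,"wy":0,"wz":0,"tx":0,"ty":0,"tz":0,"hand":0.3},
    {"wx":0,"wy":0,"wz":0,"tx":0,"ty":0,"tz":0,"hand":0.3},
    {"wx":0,"wy":0,"wz":0,"tx":0,"ty":0,"tz":0,"hand":0.3},
    {"wx":0,"wy":0,"wz":0,"tx":0,"ty":0,"tz":0,"hand":0.3},
    {"wx":0,"wy":0,"wz":0,"tx":0,"ty":0,"tz":0,"hand":0.3},
    {"wx":0,"wy":0,"wz":0,"tx":0,"ty":0,"tz":0,"hand":0.3},
    {"wx":0,"wy":0,"wz":0,"tx":0,"ty":0,"tz":0,"hand":0.3},
    {"wx":0,"wy":0,"wz":0,"tx":0,"ty":0,"tz":0,"hand":0.3},
  ],
  force=12,
)

```text
clock: 13.73
position: [0.4929, -0.0389, 0.1089]
ee_rot: [2.06, 2.371, 0.0]
force: [0.1, -0.2, 4.7]
width: 0.339
```

```bash
python3 -c "
from h import *;from cell import arm
s=arm.observe();need(s,(-55,-5,108))
p,d=arm.get_image('wrist')
cv2.imwrite('pics/w5.png',p[:,:,::-1])"
```

```text
t 13.73 rail [ -56.  -106.8  108.9] F [ 0.1 -0.2  4.7] w 31.2
turn first [ 0.    0.   -0.05] then shift cm [10.18  0.1   0.09]  shift in present axes [10.18  0.04  0.09]
```

View pics/w5.png

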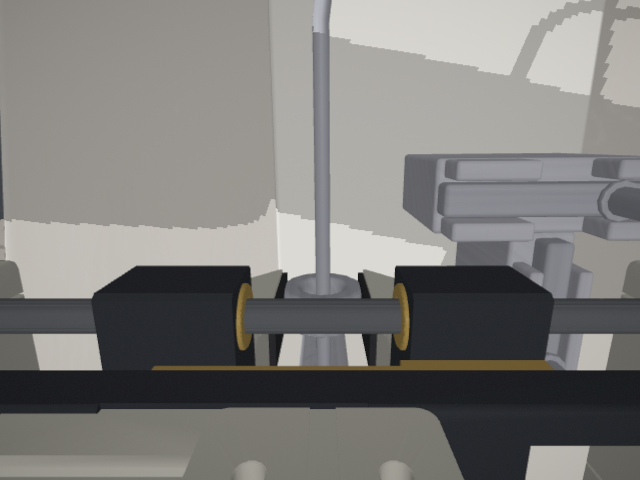

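>>> step_arm(
  plan=[
    {"wx":0,"wy":0,"wz":0,"tx":0,"ty":0,"tz":0,"hand":0.52},
    {"wx":0,"wy":0,"wz":0,"tx":0,"ty":0,"tz":0,"hand":0.52},
    {"wx":0,"wy":0,"wz":0,"tx":0,"ty":0,"tz":0.5,"hand":0.52},
    {"wx":0,"wy":0,"wz":0,"tx":0,"ty":0,"tz":0.4,"hand":0.52},
    {"wx":0,"wy":0,"wz":0,"tx":0,"ty":0,"tz":0,"hand":0.52},
    {"wx":0,"wy":0,"wz":0,"tx":0,"ty":0,"tz":0,"hand":0.3},
    {"wx":0,"wy":0,"wz":0,"tx":0,"ty":0,"tz":0,"hand":0.3},
    {"wx":0,"wy":0,"wz":0,"tx":0,"ty":0,"tz":0,"hand":0.3},
    {"wx":0,"wy":0,"wz":0,"tx":0,"ty":0,"tz":0,"hand":0.3},
    {"wx":0,"wy":0,"wz":0,"tx":0,"ty":0,"tz":0,"hand":0.3},
  ],
  force=12,
)

```text
clock: 14.62
position: [0.4928, -0.0389, 0.0998]
ee_rot: [2.061, 2.371, 0.0]
force: [0.1, 1.0, -0.0]
width: 0.341
```

```bash
python3 -c "
from h import *;from cell import arm
s=arm.observe();need(s,(-55,-5,100))
p,d=arm.get_image('wrist')
cv2.imwrite('pics/w6.png',p[:,:,::-1])"
```

```text
t 14.62 rail [ -56.2 -106.8   99.8] F [ 0.1  1.  -0. ] w 31.3
turn first [ 0.    0.   -0.05] then shift cm [10.18  0.12 -0.02]  shift in present axes [10.18  0.06 -0.02]
```

View pics/w6.png

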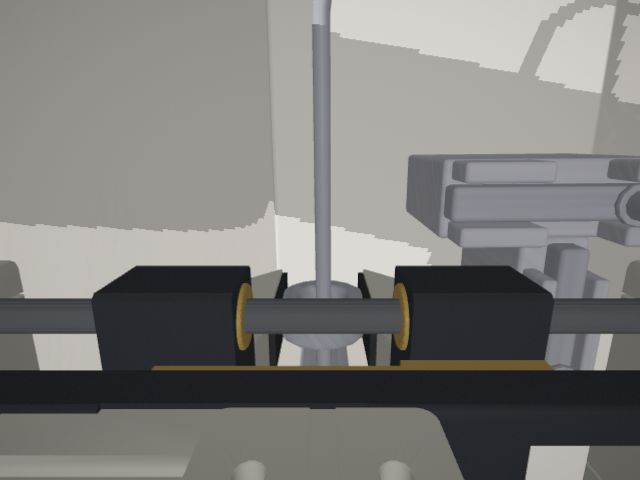

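>>> step_arm(
  plan=[
    {"wx":0,"wy":0,"wz":-0.05,"tx":0.3,"ty":0,"tz":0,"hand":0.3},
    {"wx":0,"wy":0,"wz":0,"tx":0.7,"ty":0,"tz":0,"hand":0.3},
    {"wx":0,"wy":0,"wz":0,"tx":1.0,"ty":0,"tz":0,"hand":0.3},
    {"wx":0,"wy":0,"wz":0,"tx":1.0,"ty":0,"tz":0,"hand":0.3},
    {"wx":0,"wy":0,"wz":0,"tx":1.0,"ty":0,"tz":0,"hand":0.3},
    {"wx":0,"wy":0,"wz":0,"tx":0.5,"ty":0,"tz":0,"hand":0.3},
    {"wx":0,"wy":0,"wz":0,"tx":0,"ty":0,"tz":0,"hand":0.3},
    {"wx":0,"wy":0,"wz":0,"tx":0,"ty":0,"tz":0,"hand":0.3},
    {"wx":0,"wy":0,"wz":0,"tx":0,"ty":0,"tz":0,"hand":0.3},
    {"wx":0,"wy":0,"wz":0,"tx":0,"ty":0,"tz":0,"hand":0.3},
  ],
)

```text
clock: 15.5
position: [0.4863, 0.0052, 0.0998]
ee_rot: [2.055, 2.376, -0.0]
force: [0.5, 0.8, 0.5]
width: 0.343
```

```bash
python3 -c "
from h import *;from cell import arm
s=arm.observe();need(s,(-55.5,-2,100))
p,d=arm.get_image('wrist')
cv2.imwrite('pics/w7.png',p[:,:,::-1])"
```

```text
t 15.5 rail [-56.1 -62.2  99.8] F [0.5 0.8 0.5] w 31.6
turn first [ 0.    0.   -0.01] then shift cm [ 6.02  0.06 -0.02]  shift in present axes [ 6.02  0.06 -0.03]
```

View pics/w7.png

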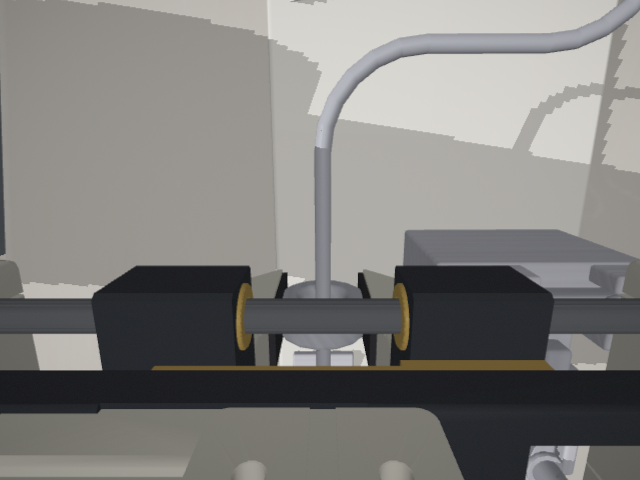

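>>> step_arm(
  plan=[
    {"wx":0,"wy":0,"wz":0,"tx":0.5,"ty":0.02,"tz":0,"hand":0.3},
    {"wx":0,"wy":0,"wz":0,"tx":1.0,"ty":0.02,"tz":0,"hand":0.3},
    {"wx":0,"wy":0,"wz":0,"tx":1.0,"ty":0.02,"tz":0,"hand":0.3},
    {"wx":0,"wy":0,"wz":0,"tx":1.0,"ty":0,"tz":0,"hand":0.3},
    {"wx":0,"wy":0,"wz":0,"tx":1.0,"ty":0,"tz":0,"hand":0.3},
    {"wx":0,"wy":0,"wz":0,"tx":1.0,"ty":0,"tz":0,"hand":0.3},
    {"wx":0,"wy":0,"wz":0,"tx":0.7,"ty":0,"tz":0,"hand":0.3},
    {"wx":0,"wy":0,"wz":0,"tx":0,"ty":0,"tz":0,"hand":0.3},
    {"wx":0,"wy":0,"wz":0,"tx":0,"ty":0,"tz":0,"hand":0.3},
    {"wx":0,"wy":0,"wz":0,"tx":0,"ty":0,"tz":0,"hand":0.3},
  ],
)

```text
clock: 16.38
position: [0.4779, 0.0668, 0.0997]
ee_rot: [2.055, 2.376, -0.0]
force: [0.0, 0.8, 0.5]
width: 0.34
```

```bash
python3 -c "
from h import *;from cell import arm
s=arm.observe();need(s,(-55.5,0,100))
p,d=arm.get_image('wrist')
cv2.imwrite('pics/w8.png',p[:,:,::-1])"
```

```text
t 16.38 rail [-55.5   0.   99.7] F [0.  0.8 0.5] w 31.3
turn first [-0.  0. -0.] then shift cm [-0.    0.   -0.03]  shift in present axes [-0.    0.   -0.03]
```

View pics/w8.png

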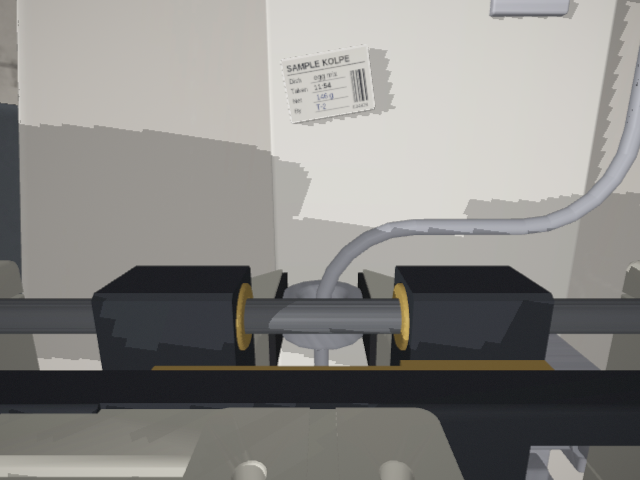

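>>> step_arm(
  plan=[
    {"wx":0,"wy":0,"wz":0.75,"tx":0.275,"ty":0.011,"tz":0,"hand":0.3},
    {"wx":0,"wy":0,"wz":0.75,"tx":0.275,"ty":0.011,"tz":0,"hand":0.3},
    {"wx":0,"wy":0,"wz":0.75,"tx":0.275,"ty":0.011,"tz":0,"hand":0.3},
    {"wx":0,"wy":0,"wz":0.75,"tx":0.275,"ty":0.011,"tz":0,"hand":0.3},
    {"wx":0,"wy":0,"wz":0.75,"tx":0.275,"ty":0.011,"tz":0,"hand":0.3},
    {"wx":0,"wy":0,"wz":0.75,"tx":0.275,"ty":0.011,"tz":0,"hand":0.3},
    {"wx":0,"wy":0,"wz":0.75,"tx":0.275,"ty":0.011,"tz":0,"hand":0.3},
    {"wx":0,"wy":0,"wz":0.75,"tx":0.275,"ty":0.011,"tz":0,"hand":0.3},
    {"wx":0,"wy":0,"wz":0.75,"tx":0.275,"ty":0.011,"tz":0,"hand":0.3},
    {"wx":0,"wy":0,"wz":0.75,"tx":0.275,"ty":0.011,"tz":0,"hand":0.3},
  ],
)

```text
clock: 17.27
position: [0.4845, 0.0922, 0.0997]
ee_rot: [2.811, 1.402, -0.001]
force: [-0.8, -0.3, 0.8]
width: 0.343
```

```bash
python3 -c "
from h import *;from cell import arm
s=arm.observe();need(s,(-20-24.75,24.75,100),45)
p,d=arm.get_image('wrist')
cv2.imwrite('pics/w9.png',p[:,:,::-1])"
```

```text
t 17.27 rail [-45.3  24.2  99.7] F [-0.8 -0.3  0.8] w 31.5
turn first [ 0.    0.01 -0.05] then shift cm [ 0.08 -0.   -0.03]  shift in present axes [ 0.08 -0.   -0.03]
```

View pics/w9.png

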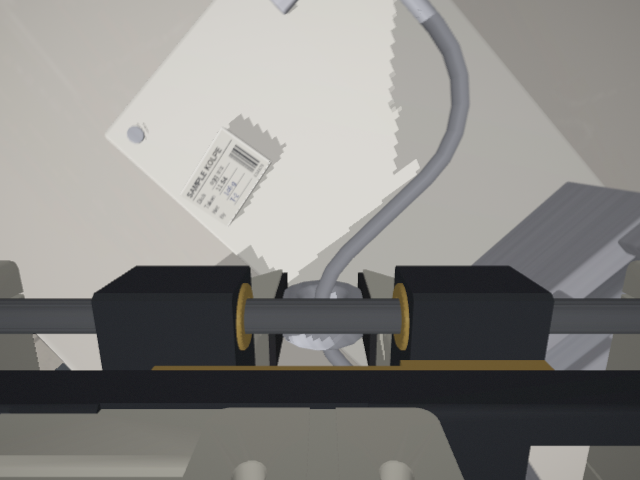

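Perfect tracking; second half of bend 1.

>>> step_arm(
  plan=[
    {"wx":0,"wy":0,"wz":0.75,"tx":0.275,"ty":0.011,"tz":0,"hand":0.3},
    {"wx":0,"wy":0,"wz":0.75,"tx":0.275,"ty":0.011,"tz":0,"hand":0.3},
    {"wx":0,"wy":0,"wz":0.75,"tx":0.275,"ty":0.011,"tz":0,"hand":0.3},
    {"wx":0,"wy":0,"wz":0.75,"tx":0.275,"ty":0.011,"tz":0,"hand":0.3},
    {"wx":0,"wy":0,"wz":0.75,"tx":0.275,"ty":0.011,"tz":0,"hand":0.3},
    {"wx":0,"wy":0,"wz":0.75,"tx":0.275,"ty":0.011,"tz":0,"hand":0.3},
    {"wx":0,"wy":0,"wz":0.75,"tx":0.275,"ty":0.011,"tz":0,"hand":0.3},
    {"wx":0,"wy":0,"wz":0.75,"tx":0.275,"ty":0.011,"tz":0,"hand":0.3},
    {"wx":0,"wy":0,"wz":0.75,"tx":0.275,"ty":0.011,"tz":0,"hand":0.3},
    {"wx":0,"wy":0,"wz":0.75,"tx":0.275,"ty":0.011,"tz":0,"hand":0.3},
  ],
)

```text
clock: 18.15
position: [0.5074, 0.1061, 0.0997]
ee_rot: [3.133, 0.224, -0.001]
force: [-1.3, -0.6, 1.1]
width: 0.341
```

>>> step_arm(
  plan=[
    {"wx":0,"wy":0,"wz":0,"tx":0.5,"ty":0,"tz":0,"hand":0.3},
    {"wx":0,"wy":0,"wz":0,"tx":0.5,"ty":0,"tz":0,"hand":0.3},
    {"wx":0,"wy":0,"wz":0,"tx":0.5,"ty":0,"tz":0,"hand":0.3},
    {"wx":0,"wy":0,"wz":0,"tx":0.5,"ty":0,"tz":0,"hand":0.3},
    {"wx":0,"wy":0,"wz":0,"tx":0.5,"ty":0,"tz":0,"hand":0.3},
    {"wx":0,"wy":0,"wz":0,"tx":0.5,"ty":0,"tz":0,"hand":0.3},
    {"wx":0,"wy":0,"wz":0,"tx":0.5,"ty":0,"tz":0,"hand":0.3},
    {"wx":0,"wy":0,"wz":0,"tx":0,"ty":0,"tz":0,"hand":0.3},
    {"wx":0,"wy":0,"wz":0,"tx":0,"ty":0,"tz":0,"hand":0.3},
    {"wx":0,"wy":0,"wz":0,"tx":0,"ty":0,"tz":0,"hand":0.3},
  ],
)

```text
clock: 18.98
position: [0.5423, 0.1119, 0.0998]
ee_rot: [-3.133, -0.228, -0.001]
force: [1.6, 0.4, 0.4]
width: 0.344
```

```bash
python3 -c "
from h import *;from cell import arm
s=arm.observe();print(np.round(s['joints'],2));need(s,(20,35,100),0)
p,d=arm.get_image('wrist')
cv2.imwrite('pics/w10.png',p[:,:,::-1])"
```

```text
[-0.28  0.49 -0.02  1.91  0.02  0.74 -1.74]
t 18.98 rail [14.8 35.2 99.8] F [1.6 0.4 0.4] w 31.6
turn first [-0.   -0.01 -0.  ] then shift cm [ 0.52  0.02 -0.02]  shift in present axes [ 0.52  0.02 -0.02]
```

View pics/w10.png

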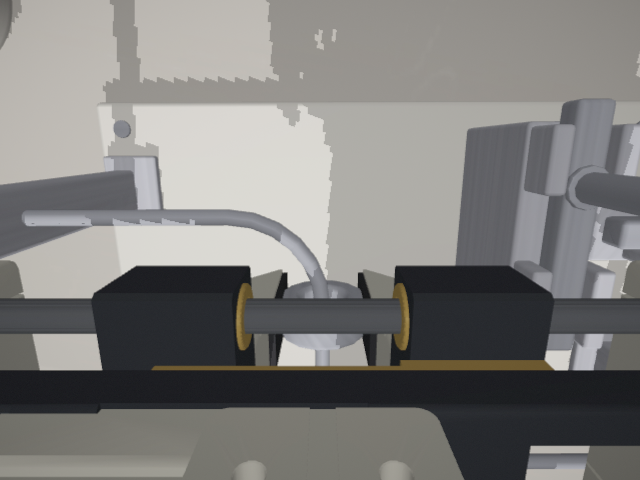

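>>> step_arm(
  plan=[
    {"wx":0,"wy":0,"wz":0,"tx":0.5,"ty":0,"tz":0,"hand":0.3},
    {"wx":0,"wy":0,"wz":-0.75,"tx":0.275,"ty":-0.011,"tz":0,"hand":0.3},
    {"wx":0,"wy":0,"wz":-0.75,"tx":0.275,"ty":-0.011,"tz":0,"hand":0.3},
    {"wx":0,"wy":0,"wz":-0.75,"tx":0.275,"ty":-0.011,"tz":0,"hand":0.3},
    {"wx":0,"wy":0,"wz":-0.75,"tx":0.275,"ty":-0.011,"tz":0,"hand":0.3},
    {"wx":0,"wy":0,"wz":-0.75,"tx":0.275,"ty":-0.011,"tz":0,"hand":0.3},
    {"wx":0,"wy":0,"wz":-0.75,"tx":0.275,"ty":-0.011,"tz":0,"hand":0.3},
    {"wx":0,"wy":0,"wz":-0.75,"tx":0.275,"ty":-0.011,"tz":0,"hand":0.3},
    {"wx":0,"wy":0,"wz":-0.75,"tx":0.275,"ty":-0.011,"tz":0,"hand":0.3},
    {"wx":0,"wy":0,"wz":-0.75,"tx":0.275,"ty":-0.011,"tz":0,"hand":0.3},
  ],
)

```text
clock: 19.87
position: [0.5683, 0.124, 0.0997]
ee_rot: [2.858, 1.303, -0.001]
force: [-0.2, -0.7, 2.6]
width: 0.342
```

```bash
python3 -c "
from h import *;from cell import arm
s=arm.observe();a=np.radians(40.5);need(s,(20+35*np.sin(a),70-35*np.cos(a),100),40.5)"
```

```text
t 19.87 rail [42.2 43.4 99.7] F [-0.2 -0.7  2.6] w 31.5
turn first [-0.    0.01  0.03] then shift cm [ 0.04  0.04 -0.03]  shift in present axes [ 0.04  0.04 -0.03]
```

>>> step_arm(
  plan=[
    {"wx":0,"wy":0,"wz":-0.75,"tx":0.275,"ty":-0.011,"tz":0,"hand":0.3},
    {"wx":0,"wy":0,"wz":-0.75,"tx":0.275,"ty":-0.011,"tz":0,"hand":0.3},
    {"wx":0,"wy":0,"wz":-0.75,"tx":0.275,"ty":-0.011,"tz":0,"hand":0.3},
    {"wx":0,"wy":0,"wz":-0.75,"tx":0.275,"ty":-0.011,"tz":0,"hand":0.3},
    {"wx":0,"wy":0,"wz":-0.75,"tx":0.275,"ty":-0.011,"tz":0,"hand":0.3},
    {"wx":0,"wy":0,"wz":-0.75,"tx":0.275,"ty":-0.011,"tz":0,"hand":0.3},
    {"wx":0,"wy":0,"wz":-0.75,"tx":0.275,"ty":-0.011,"tz":0,"hand":0.3},
    {"wx":0,"wy":0,"wz":-0.75,"tx":0.275,"ty":-0.011,"tz":0,"hand":0.3},
    {"wx":0,"wy":0,"wz":-0.75,"tx":0.275,"ty":-0.011,"tz":0,"hand":0.3},
    {"wx":0,"wy":0,"wz":-0.75,"tx":0.275,"ty":-0.011,"tz":0,"hand":0.3},
  ],
)

```text
clock: 20.7
position: [0.5769, 0.149, 0.0997]
ee_rot: [2.142, 2.298, -0.002]
force: [-1.9, -1.9, 2.3]
width: 0.344
```

>>> step_arm(
  plan=[
    {"wx":0,"wy":0,"wz":-0.75,"tx":0.275,"ty":0.0,"tz":0,"hand":0.3},
    {"wx":0,"wy":0,"wz":0,"tx":0.5,"ty":0.0,"tz":0,"hand":0.3},
    {"wx":0,"wy":0,"wz":0,"tx":0.5,"ty":0.0,"tz":0,"hand":0.3},
    {"wx":0,"wy":0,"wz":0,"tx":0.5,"ty":0.0,"tz":0,"hand":0.3},
    {"wx":0,"wy":0,"wz":0,"tx":0.5,"ty":0.0,"tz":0,"hand":0.3},
    {"wx":0,"wy":0,"wz":0,"tx":0.5,"ty":0.0,"tz":0,"hand":0.3},
    {"wx":0,"wy":0,"wz":0,"tx":0.5,"ty":0.0,"tz":0,"hand":0.3},
    {"wx":0,"wy":0,"wz":0,"tx":0,"ty":0,"tz":0,"hand":0.3},
    {"wx":0,"wy":0,"wz":0,"tx":0,"ty":0,"tz":0,"hand":0.3},
    {"wx":0,"wy":0,"wz":0,"tx":0,"ty":0,"tz":0,"hand":0.3},
  ],
)

```text
clock: 21.53
position: [0.5723, 0.1824, 0.0998]
ee_rot: [-2.054, -2.377, -0.0]
force: [0.1, 1.2, 2.1]
width: 0.341
```

```bash
python3 -c "
from h import *;from cell import arm
s=arm.observe();need(s,(55,136,100),90)
p,d=arm.get_image('wrist')
cv2.imwrite('pics/w11.png',p[:,:,::-1])"
```

```text
t 21.53 rail [ 54.7 100.7  99.8] F [0.1 1.2 2.1] w 31.3
turn first [ 0. -0. -0.] then shift cm [ 3.53  0.03 -0.02]  shift in present axes [ 3.53  0.03 -0.02]
```

View pics/w11.png

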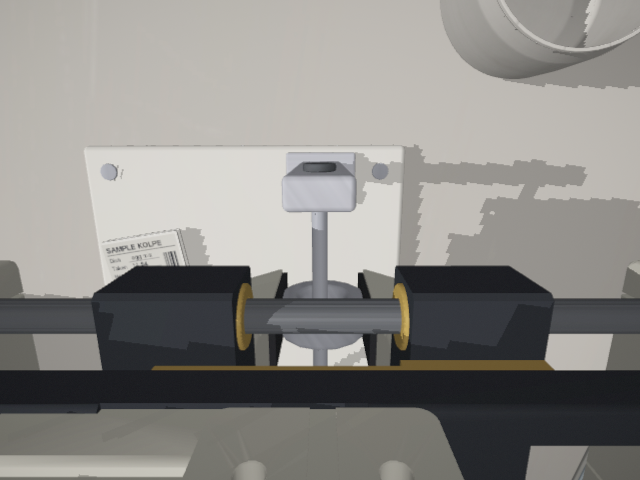

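>>> step_arm(
  plan=[
    {"wx":0,"wy":0,"wz":0,"tx":0.5,"ty":0.02,"tz":0,"hand":0.3},
    {"wx":0,"wy":0,"wz":0,"tx":0.6,"ty":0,"tz":0,"hand":0.3},
    {"wx":0,"wy":0,"wz":0,"tx":0.6,"ty":0,"tz":0,"hand":0.3},
    {"wx":0,"wy":0,"wz":0,"tx":0.6,"ty":0,"tz":0,"hand":0.3},
    {"wx":0,"wy":0,"wz":0,"tx":0.5,"ty":0,"tz":0,"hand":0.3},
    {"wx":0,"wy":0,"wz":0,"tx":0.4,"ty":0,"tz":0,"hand":0.3},
    {"wx":0,"wy":0,"wz":0,"tx":0.3,"ty":0,"tz":0,"hand":0.3},
    {"wx":0,"wy":0,"wz":0,"tx":0.2,"ty":0,"tz":0,"hand":0.3},
    {"wx":0,"wy":0,"wz":0,"tx":0,"ty":0,"tz":0,"hand":0.3},
    {"wx":0,"wy":0,"wz":0,"tx":0,"ty":0,"tz":0,"hand":0.3},
  ],
)

```text
clock: 22.42
position: [0.5672, 0.219, 0.0997]
ee_rot: [-2.054, -2.377, -0.001]
force: [-0.9, 0.6, 2.5]
width: 0.344
```

```bash
python3 -c "
from h import *;from cell import arm
s=arm.observe();need(s,(55,136,100),90)
p,d=arm.get_image('wrist')
cv2.imwrite('pics/w12.png',p[:,:,::-1])"
```

```text
t 22.42 rail [ 54.9 137.7  99.7] F [-0.9  0.6  2.5] w 31.6
turn first [ 0. -0. -0.] then shift cm [-0.17  0.01 -0.03]  shift in present axes [-0.17  0.01 -0.03]
```

View pics/w12.png

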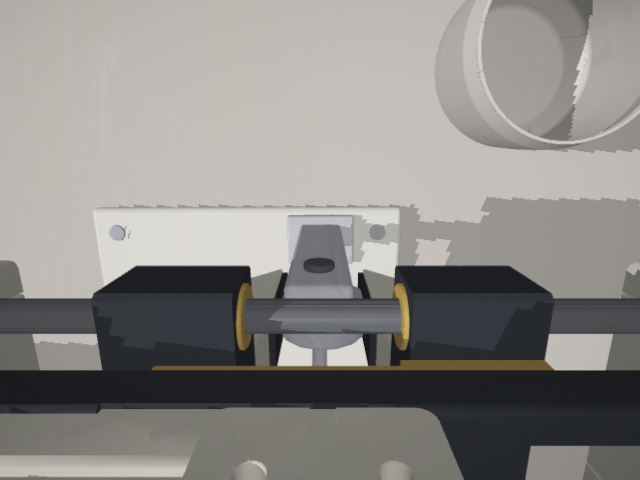

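>>> step_arm(
  plan=[
    {"wx":0,"wy":0,"wz":0,"tx":0.15,"ty":0,"tz":0,"hand":0.3},
    {"wx":0,"wy":0,"wz":0,"tx":0.15,"ty":0,"tz":0,"hand":0.3},
    {"wx":0,"wy":0,"wz":0,"tx":0.15,"ty":0,"tz":0,"hand":0.3},
    {"wx":0,"wy":0,"wz":0,"tx":0,"ty":0,"tz":0,"hand":0.3},
    {"wx":0,"wy":0,"wz":0,"tx":0,"ty":0,"tz":0,"hand":0.3},
    {"wx":0,"wy":0,"wz":0,"tx":0,"ty":0,"tz":0,"hand":0.3},
    {"wx":0,"wy":0,"wz":0,"tx":0,"ty":0,"tz":0,"hand":0.3},
    {"wx":0,"wy":0,"wz":0,"tx":0,"ty":0,"tz":0,"hand":0.3},
    {"wx":0,"wy":0,"wz":0,"tx":0,"ty":0,"tz":0,"hand":0.3},
    {"wx":0,"wy":0,"wz":0,"tx":0,"ty":0,"tz":0,"hand":0.3},
  ],
)

```text
clock: 23.3
position: [0.5672, 0.2194, 0.0996]
ee_rot: [2.056, 2.372, -0.006]
force: [-0.3, -9.5, 7.4]
width: 0.341
```

```bash
python3 -c "
from h import *;from cell import arm
s=arm.observe();need(s,(55,136,100),90)"
```

```text
t 23.3 rail [ 54.9 138.   99.6] F [-0.3 -9.5  7.4] w 31.4
turn first [-0.01  0.04 -0.03] then shift cm [-0.2   0.01 -0.04]  shift in present axes [-0.2   0.01 -0.04]
```

>>> step_arm(
  plan=[
    {"wx":0,"wy":0,"wz":0,"tx":0,"ty":0,"tz":0,"hand":0.55},
    {"wx":0,"wy":0,"wz":0,"tx":0,"ty":0,"tz":0,"hand":0.55},
    {"wx":0,"wy":0,"wz":0,"tx":0,"ty":0,"tz":0,"hand":0.55},
    {"wx":0,"wy":0,"wz":0,"tx":0,"ty":0,"tz":0,"hand":0.55},
    {"wx":0,"wy":0,"wz":0,"tx":0,"ty":0,"tz":-1.0,"hand":0.55},
    {"wx":0,"wy":0,"wz":0,"tx":0,"ty":0,"tz":-1.5,"hand":0.55},
    {"wx":0,"wy":0,"wz":0,"tx":0,"ty":0,"tz":-1.5,"hand":0.55},
    {"wx":0,"wy":0,"wz":0,"tx":0,"ty":0,"tz":-1.5,"hand":0.55},
    {"wx":0,"wy":0,"wz":0,"tx":0,"ty":0,"tz":-1.5,"hand":0.55},
    {"wx":0,"wy":0,"wz":0,"tx":-2.0,"ty":0,"tz":0,"hand":0.55},
  ],
)

```text
clock: 24.13
position: [0.5697, 0.2092, 0.174]
ee_rot: [-2.047, -2.382, -0.011]
force: [-0.1, 0.0, 0.1]
width: 0.552
```

```bash
python3 -c "
from h import *;from cell import arm
s=arm.observe();need(s,(65,-65,171),90)
p,d=arm.get_image('wrist')
cv2.imwrite('pics/w13.png',p[:,:,::-1])
p,d=arm.get_image('side')
cv2.imwrite('pics/s13.png',cv2.resize(p[170:330,235:395,::-1],None,fx=3.7,fy=3.7))"
```

```text
t 24.13 rail [ 55.9 127.5 174. ] F [-0.1  0.   0.1] w 50.8
turn first [ 0.05 -0.05  0.05] then shift cm [-19.25   0.91   0.3 ]  shift in present axes [-19.26   0.8    0.2 ]
```

View pics/w13.png

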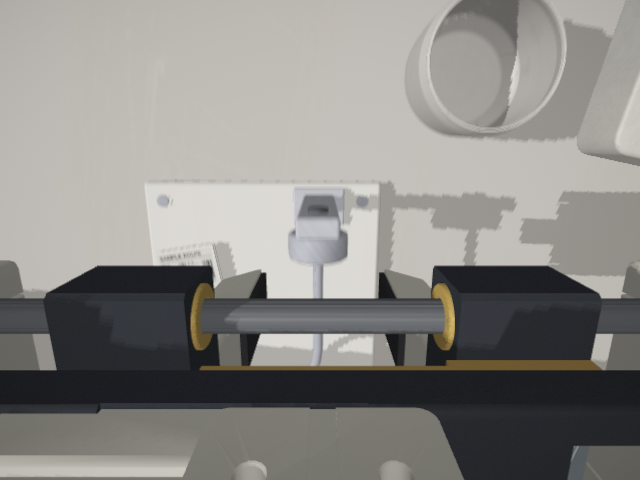

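>>> step_arm(
  plan=[
    {"wx":0,"wy":0,"wz":0,"tx":-2.2,"ty":0.1,"tz":0,"hand":0.4},
    {"wx":0,"wy":0,"wz":0,"tx":-3.0,"ty":0.1,"tz":0,"hand":0.4},
    {"wx":0,"wy":0,"wz":0,"tx":-3.0,"ty":0.2,"tz":0,"hand":0.4},
    {"wx":0,"wy":0,"wz":0,"tx":-3.0,"ty":0.2,"tz":0,"hand":0.4},
    {"wx":0,"wy":0,"wz":0,"tx":-3.0,"ty":0.2,"tz":0,"hand":0.4},
    {"wx":0,"wy":0,"wz":0,"tx":-3.0,"ty":0.1,"tz":0,"hand":0.4},
    {"wx":0,"wy":0,"wz":0,"tx":-1.5,"ty":0,"tz":0,"hand":0.4},
    {"wx":0,"wy":0,"wz":0,"tx":0,"ty":0,"tz":0,"hand":0.4},
    {"wx":0,"wy":0,"wz":0,"tx":0,"ty":0,"tz":0,"hand":0.4},
    {"wx":0,"wy":0,"wz":0,"tx":0,"ty":0,"tz":0,"hand":0.4},
  ],
  force=25,
)

```text
clock: 25.07
position: [0.6052, 0.0213, 0.1698]
ee_rot: [-2.052, -2.377, -0.001]
force: [1.2, 0.1, 0.2]
width: 0.397
```

```bash
python3 -c "
from h import *;from cell import arm
s=arm.observe();need(s,(65,-65,126),90)
p,d=arm.get_image('wrist')
cv2.imwrite('pics/w14.png',p[:,:,::-1])
p,d=arm.get_image('top')
cv2.imwrite('pics/t14.png',cv2.resize(p[190:330,205:395,::-1],None,fx=4,fy=4))"
```

```text
t 25.07 rail [ 63.8 -63.5 169.8] F [1.2 0.1 0.2] w 36.5
turn first [-0.   -0.01  0.01] then shift cm [-0.15  0.12  4.38]  shift in present axes [-0.16  0.12  4.38]
```

View pics/w14.png

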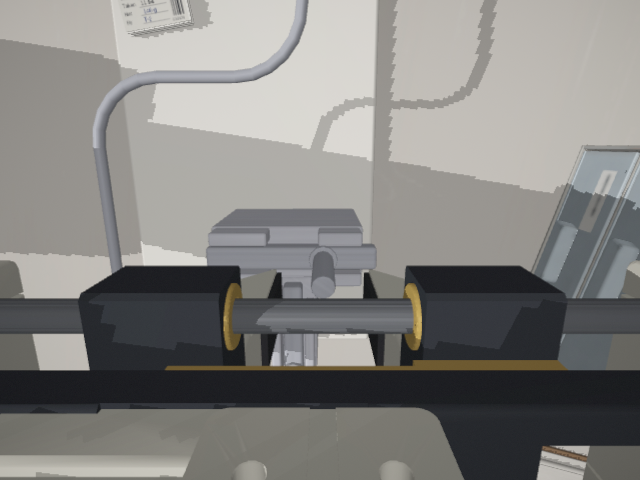

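View pics/t14.png

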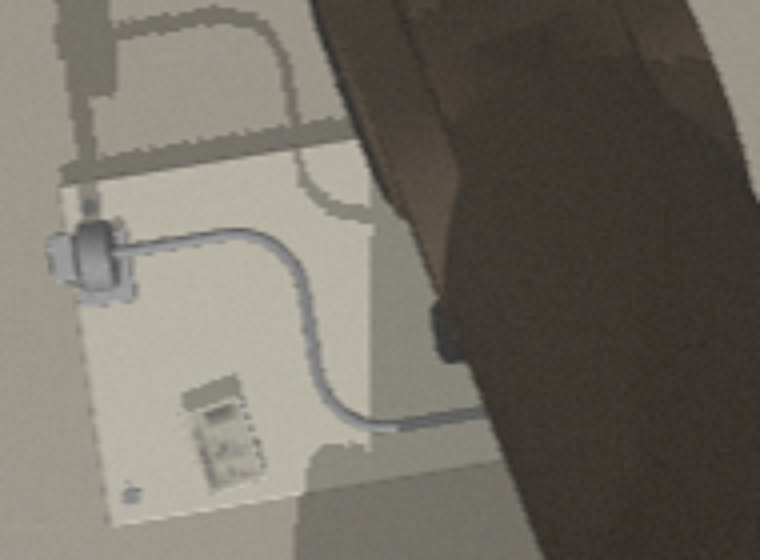

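>>> step_arm(
  plan=[
    {"wx":0,"wy":0,"wz":0,"tx":-0.15,"ty":0.1,"tz":1.0,"hand":0.4},
    {"wx":0,"wy":0,"wz":0,"tx":0,"ty":0,"tz":1.0,"hand":0.4},
    {"wx":0,"wy":0,"wz":0,"tx":0,"ty":0,"tz":1.0,"hand":0.4},
    {"wx":0,"wy":0,"wz":0,"tx":0,"ty":0,"tz":1.0,"hand":0.4},
    {"wx":0,"wy":0,"wz":0,"tx":0,"ty":0,"tz":0.3,"hand":0.4},
    {"wx":0,"wy":0,"wz":0,"tx":0,"ty":0,"tz":0,"hand":0.1},
    {"wx":0,"wy":0,"wz":0,"tx":0,"ty":0,"tz":0,"hand":0},
    {"wx":0,"wy":0,"wz":0,"tx":0,"ty":0,"tz":0,"hand":0},
    {"wx":0,"wy":0,"wz":0,"tx":0,"ty":0,"tz":0,"hand":0},
    {"wx":0,"wy":0,"wz":0,"tx":0,"ty":0,"tz":0,"hand":0},
  ],
)

```text
clock: 26.0
position: [0.6061, 0.0182, 0.1272]
ee_rot: [-2.054, -2.376, 0.002]
force: [-3.2, -0.4, 3.5]
width: 0.117
```

>>> step_arm(
  plan=[
    {"wx":0,"wy":0,"wz":0,"tx":0,"ty":-0.5,"tz":0,"hand":0},
    {"wx":0,"wy":0,"wz":0,"tx":0,"ty":-0.7,"tz":0,"hand":0},
    {"wx":0,"wy":0,"wz":0,"tx":0,"ty":-0.7,"tz":0,"hand":0},
    {"wx":0,"wy":0,"wz":0,"tx":0,"ty":-0.7,"tz":0,"hand":0},
    {"wx":0,"wy":0,"wz":0,"tx":0,"ty":-0.7,"tz":0,"hand":0},
    {"wx":0,"wy":0,"wz":0,"tx":0,"ty":-0.7,"tz":0,"hand":0},
    {"wx":0,"wy":0,"wz":0,"tx":0,"ty":-0.7,"tz":0,"hand":0},
    {"wx":0,"wy":0,"wz":0,"tx":0,"ty":-0.7,"tz":0,"hand":0},
    {"wx":0,"wy":0,"wz":0,"tx":0,"ty":-0.4,"tz":0,"hand":0},
    {"wx":0,"wy":0,"wz":0,"tx":0,"ty":-0.2,"tz":0,"hand":0},
  ],
)

```text
clock: 26.83
position: [0.5466, 0.0093, 0.1271]
ee_rot: [2.054, 2.376, 0.0]
force: [0.6, -0.6, 4.5]
width: 0.122
```

>>> step_arm(
  plan=[
    {"wx":0,"wy":0,"wz":0,"tx":0,"ty":-0.2,"tz":0,"hand":0},
    {"wx":0,"wy":0,"wz":0,"tx":0,"ty":-0.2,"tz":0,"hand":0},
    {"wx":0,"wy":0,"wz":0,"tx":0,"ty":0,"tz":0,"hand":0},
    {"wx":0,"wy":0,"wz":0,"tx":0,"ty":0,"tz":0,"hand":0},
    {"wx":0,"wy":0,"wz":0,"tx":0,"ty":0,"tz":0,"hand":0},
    {"wx":0,"wy":0,"wz":0,"tx":0,"ty":0,"tz":0,"hand":0},
    {"wx":0,"wy":0,"wz":0,"tx":0,"ty":0,"tz":0,"hand":0},
    {"wx":0,"wy":0,"wz":0,"tx":0,"ty":0,"tz":0,"hand":0},
    {"wx":0,"wy":0,"wz":0,"tx":0,"ty":0,"tz":0,"hand":0},
    {"wx":0,"wy":0,"wz":0,"tx":0,"ty":0,"tz":0,"hand":0},
  ],
)

```text
clock: 27.67
position: [0.5462, 0.0093, 0.1273]
ee_rot: [2.052, 2.374, 0.008]
force: [13.8, 0.2, -5.3]
width: 0.12
```

```bash
python3 -c "
from h import *;from cell import arm
s=arm.observe();need(s,(5,-65,126),90)"
```

```text
t 27.67 rail [  3.8 -66.8 127.3] F [13.8  0.2 -5.3] w 11.0
turn first [ 0.06 -0.   -0.01] then shift cm [0.18 0.12 0.13]  shift in present axes [0.18 0.12 0.13]
```

>>> step_arm(
  plan=[
    {"wx":0,"wy":0,"wz":0,"tx":0,"ty":0.2,"tz":0,"hand":0.4},
    {"wx":0,"wy":0,"wz":0,"tx":0,"ty":0.2,"tz":0,"hand":0.4},
    {"wx":0,"wy":0,"wz":0,"tx":0,"ty":0,"tz":0,"hand":0.4},
    {"wx":0,"wy":0,"wz":0,"tx":0,"ty":0,"tz":-1.5,"hand":0.4},
    {"wx":0,"wy":0,"wz":0,"tx":0,"ty":0,"tz":-1.5,"hand":0.4},
    {"wx":0,"wy":0,"wz":0,"tx":0,"ty":0,"tz":-1.5,"hand":0.4},
    {"wx":0,"wy":0,"wz":0,"tx":-2.0,"ty":1.0,"tz":0,"hand":0.4},
    {"wx":0,"wy":0,"wz":0,"tx":-2.0,"ty":1.0,"tz":0,"hand":0.4},
    {"wx":0,"wy":0,"wz":0,"tx":-2.0,"ty":1.0,"tz":0,"hand":0.4},
    {"wx":0,"wy":0,"wz":0,"tx":-1.5,"ty":1.1,"tz":0,"hand":0.4},
  ],
)

```text
clock: 28.5
position: [0.5981, -0.0607, 0.1713]
ee_rot: [-2.055, -2.375, 0.003]
force: [-0.3, 0.1, 0.5]
width: 0.399
```

```bash
python3 -c "
from h import *;from cell import arm
s=arm.observe();need(s,(46,-142,126),90)
p,d=arm.get_image('wrist')
cv2.imwrite('pics/w15.png',p[:,:,::-1])"
```

```text
t 28.5 rail [  44.9 -143.6  171.3] F [-0.3  0.1  0.5] w 36.7
turn first [-0.02  0.01 -0.01] then shift cm [0.16 0.11 4.53]  shift in present axes [0.16 0.12 4.53]
```

View pics/w15.png

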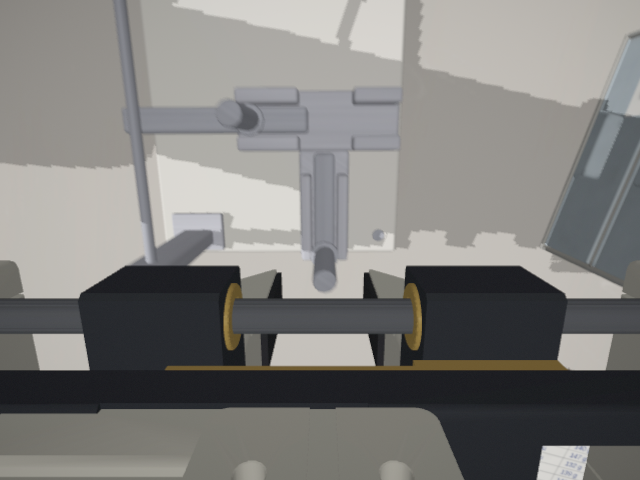

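Gate is shut (bar reaches across under the wire), keeper post at (323,272), between the fingers. Descend, grip and push home.

>>> step_arm(
  plan=[
    {"wx":0,"wy":0,"wz":0,"tx":0.1,"ty":0.1,"tz":1.0,"hand":0.4},
    {"wx":0,"wy":0,"wz":0,"tx":0,"ty":0,"tz":1.0,"hand":0.4},
    {"wx":0,"wy":0,"wz":0,"tx":0,"ty":0,"tz":1.0,"hand":0.4},
    {"wx":0,"wy":0,"wz":0,"tx":0,"ty":0,"tz":1.0,"hand":0.4},
    {"wx":0,"wy":0,"wz":0,"tx":0,"ty":0,"tz":0.4,"hand":0.4},
    {"wx":0,"wy":0,"wz":0,"tx":0,"ty":0,"tz":0,"hand":0.1},
    {"wx":0,"wy":0,"wz":0,"tx":0,"ty":0,"tz":0,"hand":0},
    {"wx":0,"wy":0,"wz":0,"tx":0,"ty":0,"tz":0,"hand":0},
    {"wx":0,"wy":0,"wz":0,"tx":0,"ty":0,"tz":0,"hand":0},
    {"wx":0,"wy":0,"wz":0,"tx":0,"ty":0,"tz":0,"hand":0},
  ],
)

```text
clock: 29.38
position: [0.5983, -0.0577, 0.1281]
ee_rot: [-2.054, -2.375, 0.003]
force: [-7.2, 1.0, 4.8]
width: 0.123
```

>>> step_arm(
  plan=[
    {"wx":0,"wy":0,"wz":0,"tx":0.3,"ty":0,"tz":0,"hand":0},
    {"wx":0,"wy":0,"wz":0,"tx":0.4,"ty":0,"tz":0,"hand":0},
    {"wx":0,"wy":0,"wz":0,"tx":0.5,"ty":0,"tz":0,"hand":0},
    {"wx":0,"wy":0,"wz":0,"tx":0.5,"ty":0,"tz":0,"hand":0},
    {"wx":0,"wy":0,"wz":0,"tx":0.5,"ty":0,"tz":0,"hand":0},
    {"wx":0,"wy":0,"wz":0,"tx":0.4,"ty":0,"tz":0,"hand":0},
    {"wx":0,"wy":0,"wz":0,"tx":0.3,"ty":0,"tz":0,"hand":0},
    {"wx":0,"wy":0,"wz":0,"tx":0.2,"ty":0,"tz":0,"hand":0},
    {"wx":0,"wy":0,"wz":0,"tx":0.2,"ty":0,"tz":0,"hand":0},
    {"wx":0,"wy":0,"wz":0,"tx":0,"ty":0,"tz":0,"hand":0},
  ],
)

```text
clock: 30.22
position: [0.5939, -0.0277, 0.1282]
ee_rot: [2.056, 2.374, -0.006]
force: [-5.8, -7.3, 5.2]
width: 0.126
```

>>> step_arm(
  plan=[
    {"wx":0,"wy":0,"wz":0,"tx":0.1,"ty":0,"tz":0,"hand":0},
    {"wx":0,"wy":0,"wz":0,"tx":0.1,"ty":0,"tz":0,"hand":0},
    {"wx":0,"wy":0,"wz":0,"tx":0,"ty":0,"tz":0,"hand":0},
    {"wx":0,"wy":0,"wz":0,"tx":0,"ty":0,"tz":0,"hand":0},
    {"wx":0,"wy":0,"wz":0,"tx":0,"ty":0,"tz":0,"hand":0},
    {"wx":0,"wy":0,"wz":0,"tx":0,"ty":0,"tz":0,"hand":0},
    {"wx":0,"wy":0,"wz":0,"tx":0,"ty":0,"tz":0,"hand":0},
    {"wx":0,"wy":0,"wz":0,"tx":0,"ty":0,"tz":0,"hand":0},
    {"wx":0,"wy":0,"wz":0,"tx":0,"ty":0,"tz":0,"hand":0},
    {"wx":0,"wy":0,"wz":0,"tx":0,"ty":0,"tz":0,"hand":0},
  ],
)

```text
clock: 31.05
position: [0.5938, -0.0276, 0.1282]
ee_rot: [2.057, 2.371, -0.008]
force: [-4.0, -12.5, 6.2]
width: 0.117
```

```bash
python3 -c "
from h import *;from cell import arm
s=arm.observe();need(s,(46,-112,126),90)"
```

```text
t 31.05 rail [  45.5 -110.3  128.2] F [ -4.  -12.5   6.2] w 10.7
turn first [-0.02  0.05 -0.04] then shift cm [-0.17  0.05  0.22]  shift in present axes [-0.17  0.05  0.22]
```

>>> step_arm(
  plan=[
    {"wx":0,"wy":0,"wz":0,"tx":-0.3,"ty":0,"tz":0,"hand":0.4},
    {"wx":0,"wy":0,"wz":0,"tx":0,"ty":0,"tz":0,"hand":0.4},
    {"wx":0,"wy":0,"wz":0,"tx":0,"ty":0,"tz":0,"hand":0.4},
    {"wx":0,"wy":0,"wz":0,"tx":0,"ty":0,"tz":-1.5,"hand":0.4},
    {"wx":0,"wy":0,"wz":0,"tx":0,"ty":0,"tz":-1.5,"hand":0.4},
    {"wx":0,"wy":0,"wz":0,"tx":0,"ty":0,"tz":-1.5,"hand":0.4},
    {"wx":0,"wy":0,"wz":0,"tx":0,"ty":0,"tz":-2.0,"hand":0.4},
    {"wx":0,"wy":0,"wz":0,"tx":0,"ty":0,"tz":-2.0,"hand":0.4},
    {"wx":0,"wy":0,"wz":0,"tx":-2.0,"ty":0,"tz":-1.0,"hand":0.4},
    {"wx":0,"wy":0,"wz":0,"tx":-2.0,"ty":0,"tz":0,"hand":0.4},
  ],
)

```text
clock: 31.88
position: [0.6024, -0.0633, 0.226]
ee_rot: [2.047, 2.378, 0.007]
force: [0.9, -1.1, -0.0]
width: 0.399
```

>>> step_arm(
  plan=[
    {"wx":0,"wy":0,"wz":0,"tx":-3.0,"ty":-2.0,"tz":0,"hand":0.4},
    {"wx":0,"wy":0,"wz":0,"tx":-3.0,"ty":-2.0,"tz":0,"hand":0.4},
    {"wx":0,"wy":0,"wz":0,"tx":-3.0,"ty":-2.0,"tz":0,"hand":0.4},
    {"wx":0,"wy":0,"wz":0,"tx":-3.0,"ty":-2.0,"tz":0,"hand":0.4},
    {"wx":0,"wy":0,"wz":0,"tx":-3.0,"ty":-2.0,"tz":0,"hand":0.4},
    {"wx":0,"wy":0,"wz":0,"tx":-3.0,"ty":-2.0,"tz":0,"hand":0.4},
    {"wx":0,"wy":0,"wz":0,"tx":-3.0,"ty":-2.0,"tz":0,"hand":0.4},
    {"wx":0,"wy":0,"wz":0,"tx":-3.0,"ty":-2.0,"tz":0,"hand":0.4},
    {"wx":0,"wy":0,"wz":0,"tx":0,"ty":0,"tz":0,"hand":0.4},
    {"wx":0,"wy":0,"wz":0,"tx":0,"ty":0,"tz":0,"hand":0.4},
  ],
)

```text
clock: 32.72
position: [0.4761, -0.3281, 0.2227]
ee_rot: [2.059, 2.372, -0.001]
force: [1.1, 1.3, 0.5]
width: 0.4
```

```bash
python3 -c "
from h import *;from cell import arm
s=arm.observe();need(s,(46,-112,126),90)
p,d=arm.get_image('top');c=arm.calibration('top')
im=cv2.resize(p[180:330,135:395,::-1],None,fx=3,fy=3)
for u in (proj(c,r2w([(5,-65,140),(46,-112,140),(55,136,113)],np.load('pose.npy')))-[135,180])*3: cv2.circle(im,tuple(int(t) for t in u),3,(0,0,255),1)
cv2.imwrite('pics/t16.png',im)
p,d=arm.get_image('side')
cv2.imwrite('pics/s16.png',cv2.resize(p[170:420,235:395,::-1],None,fx=2.4,fy=2.4))
"
```

```text
t 32.72 rail [-114.6 -390.5  222.7] F [1.1 1.3 0.5] w 36.8
turn first [-0.    0.   -0.04] then shift cm [27.85 16.06  9.67]  shift in present axes [27.93 15.93  9.66]
```

View pics/t16.png

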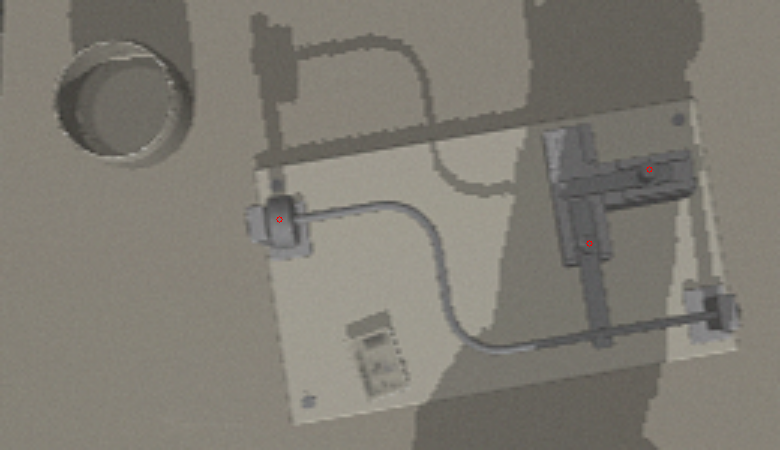

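View pics/s16.png

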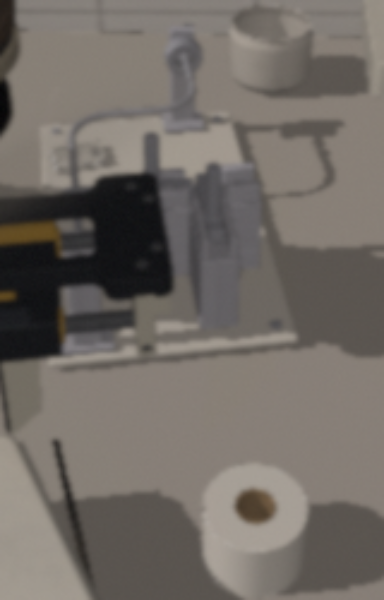

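```bash
python3 -c "
from h import *;from cell import arm
P=[arm.get_image('top') for _ in range(3)]
p=np.mean([a[0] for a in P],0).astype('uint8');c=arm.calibration('top')
im=cv2.resize(p[235:275,205:255,::-1],None,fx=14,fy=14,interpolation=cv2.INTER_CUBIC)
q=r2w([(55,144,113),(55,128,113),(55,144,118),(55,156,118)],np.load('pose.npy'))
for u in (proj(c,q)-[204.5,234.5])*14: cv2.circle(im,tuple(int(t) for t in u),3,(0,0,255),-1)
cv2.imwrite('pics/t17.png',im)
w=cv2.imread('pics/w13.png')[180:280,240:400];cv2.imwrite('pics/w13c.png',cv2.resize(w,None,fx=5,fy=5))
"
```

```text
(no output)
```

View pics/t17.png

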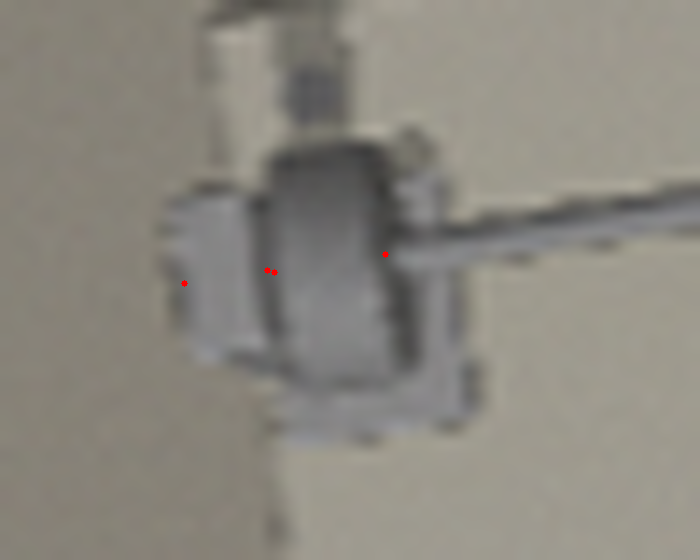

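View pics/w13c.png

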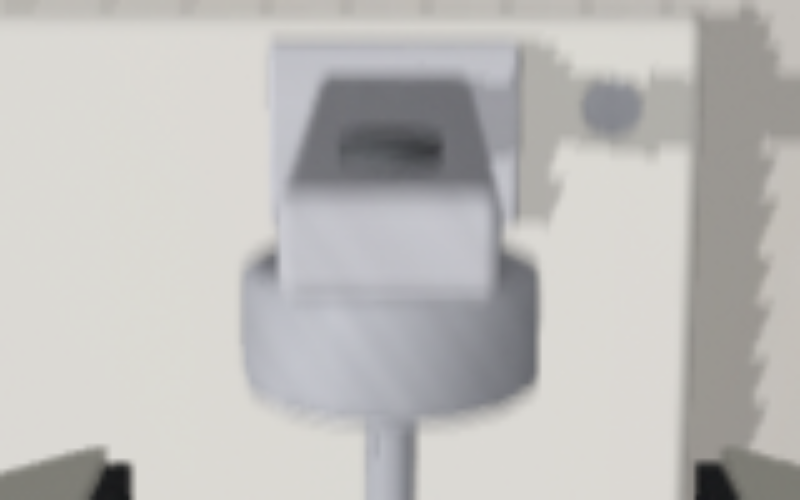

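```bash
python3 -c "
from cell import arm
print(arm.sign_off(), arm.observe()['clock'])"
```

```text
the job is handed in; nothing more can be done
the job is handed in; nothing more can be done
```

The tally ring is locked in at the far end of the rail, and the job is handed in. It took about 33 s of the 72 s allowed. No verdict has come back.

**What I did:** I drew the keeper fully back, then the gate, and carried the ring round both bends to the far stop. I then shut the gate and slid the keeper home. Each of these pushes ended with about 9–17 N against its stop, and the keeper travelled 30 mm going home.

**Last checks:**
- **Gate and keeper:** in the last top view, both posts line up with their shut and home positions.
- **Ring:** its edges match the rail-home position to about 1 mm, with no clear gap at the far stop.
- **Jar, label roll and tags:** they look undisturbed in the last top and side views, by eye; I didn't measure their positions.

**One disagreement:** the gripper read about 31 mm on the ring, where the stated diameter is 36 mm. I lowered the grip 9 mm and got the same reading, then went on because the ring followed cleanly. I don't know the cause.

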